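Tip the counted relays into the caddy and hold the caddy up

ROBOT

A 7-joint arm with a two-finger parallel gripper is mounted at the origin on the work surface. World frame = base frame: x ahead of the robot, y to its left, z up, the work surface at z = 0. Lengths are in m, angles in rad, forces in N, time in s.
With the tool pointing down it reaches from about 0.35 to 0.9 m from the base axis. Payload 7.2 kg.
Tool frame: the origin (TCP) lies midway between the tips of the shut fingers; the grasp point (between the pads) lies 19 mm behind it; z points along the fingers, y is the direction in which the jaws open and shut (so a half turn about z gives the same grasp; the last joint's range is limited). The gripper opens to 88 mm and grips with 3 to 60 N. Pads are 20 mm wide; open, the fingers measure 115 mm over their backs; the gripper's body (75 mm by 178 mm) begins 61 mm behind the grasp point.
Start: joints at [1.092, 0.411, -0.013, 1.596, 0.006, 1.134, -0.082], TCP at [0.25, -0.573, 0.223] pointing down, gripper open.
Joint ranges: [-2.95, 2.95], [-0.29, 1.99], [-1.47, 1.44], [0.14, 2.54], [-1.03, 4.17], [0.13, 1.85], [-2.86, 2.86]. Speed limits (rad/s): [2.39, 2.39, 3.01, 3.01, 3.14, 3.14, 3.14].

INTERFACE

Orientations are given as a rotation vector (axis times angle).
In Python, from bench import arm gives the robot as it stands.
- The arm moves only by the tool arm_command, never from a script. Its argument "rows" is a list of rows, each an object of numbers: "dx", "dy", "dz": the shift along the tool's x, y, z in units of 25 mm (1.0 is 25 mm); "wx", "wy", "wz": the turn, a rotation vector about the tool's x, y, z in units of 5 degrees (1.0 is 5 degrees); "jaw": the closure, from -1 (fully open) to 1 (shut). In form: [{"dx": .., "dy": .., "dz": .., "wx": .., "wy": .., "wz": .., "jaw": ..}, ...]. A call has 1 to 5 rows; each row is the pose to reach, as a shift and turn from the pose measured when the call began, along the tool's axes at that moment; what a row does not reach only later rows make up. A row lasts 1/8 s, in which the tool goes at most 62.5 mm and 10.7 degrees, less where a joint would pass 70% of its speed; a pose out of reach is approached as far as the arm can. A call with a gripper value outside its range is refused whole. The fingers move at their own pace and stop on an object; "force" is the grip in N (left out, the last holds). Time passes only in rows, so rows that repeat a pose let the fingers close. It gives the time, the measured TCP pose, the force and the opening at its end, in the units of the state.
- arm.get_state(): the state, without advancing time (a new reading comes with each control period).
- arm.capture(name): name is "side" or "top" or "wrist"; returns the picture (420x560x3 uint8, red, green, blue); there is no depth.
- arm.get_calibration(name): a dict with "mtx" (3x3 intrinsics, pixels), "rvec" (rotation vector, rad) and "tvec" (3), from world to camera coordinates, as OpenCV has them. Camera axes: x right, y down, z forward; pixel columns grow to the right and rows downward; lengths in m; the calibration is good to about 2 mm. A picture is of the moment at which its call begins: read the wrist's pose just before it. get_calibration takes no time and is no camera call; for the wrist camera it gives the pose at the moment of the call.
- arm.finish_job(): hands the job in, once; it reports no verdict.
The state is a dict: "time_s": time; "joint_positions": joint angles; "qvel": joint speeds; "tau": joint torques, N m; "tool_pos": TCP position; "orientation": TCP orientation; "ft_force": force on the tool from outside, world axes, zero at the start; "ft_torque": the same for the moment, N m; "grip_width": finger opening in m.
Only numpy, scipy, OpenCV 4.12 (cv2) and the standard library are available. Lean on these libraries where they do the work, as an engineer would, in place of code of your own. Each camera call takes 0.05 s, during which the arm holds its last target.

TASK

The five counted relays lie in the scoop on the scale: lift the scoop off, tip all five out of it into the carry caddy, set the empty scoop back upright on the middle of the scale's plate and let go of it. Then lift the caddy about 10 cm clear of the bench and keep it there level and still for a few seconds, ready for a colleague to take from you: the program finishes while still holding the caddy in the air with all five relays in it. Keep the caddy upright throughout, and leave the multimeter, the solder spool and the screwdriver where they are.

Things in the scene. Friction and masses are not known exactly. Their poses are not given: they have to be found in the camera images.
- scoop: Grey plastic flat-bottomed scoop, about 180 g, loose on the scale's plate, relays lying in it. Origin: centre of underside, z up. 160 (x) x 126 (y), floor 3 thick. Open mouth at x = -80, roughly facing the robot. Upright back wall, the grip: 8 thick, centre x = +76, top 68 up, 30 free inside it; pinch it across x from above. Side walls 3 thick, 58 high at the back, 22 near the mouth.
- scoop_grip (a point): Middle of the top edge of the scoop's back wall (scoop frame x = +76, y = 0, z = +68); axes as the scoop's.
- scoop_lip (a point): Middle of the edge of the scoop's open mouth, at its underside (scoop frame x = -80, y = 0, z = 0); axes as the scoop's.
- scale: Compact white bench counting scale, fixed. Origin: on the bench under the centre of its plate, z up; its low display end points to -x, towards the robot. Casing from x = -168 to +100, 200 wide (y), 62 high (49 high where x is below -100). Steel plate 175 (x) x 185 (y), top face 76 above the bench.
- scale_plate (a point): Centre of the top face of the scale's plate, 76 above the bench; axes as the scale's. The underside of the scoop stands here, centred to within about 3 at the start.
- caddy: Grey metal carry caddy, about 400 g, loose, empty. Tray 150 (x) x 220 (y) x 70 high, walls and floor 4. Origin: centre of underside, z up. At the middle of each end (y = +-108) a 40 wide upright rises to 170; between them a fixed black grip bar runs along y over the tray's middle: 18 thick (x), 24 high, centre 160 up; pinch it across x from above. Open 62 x 210 each side of it.
- caddy_grip (a point): Centre of the caddy's grip bar (caddy frame x = 0, y = 0, z = 160); axes as the caddy's.
- relay1: Plug-in relay, one of five alike, 35 g: block with whitish clear cover, 35 (x) x 28 (y) x 21 (z), dark base and 6 mm blade pins at its +x end. Origin: centre of the block. At the start it lies flat on the scoop's floor. It begins to slide down the scoop at a slope of 27 to 36 degrees and runs out of the mouth at 45 or more.
- relay2: Plug-in relay, one of five alike, 35 g: block with whitish clear cover, 35 (x) x 28 (y) x 21 (z), dark base and 6 mm blade pins at its +x end. Origin: centre of the block. At the start it lies flat on the scoop's floor. It begins to slide down the scoop at a slope of 27 to 36 degrees and runs out of the mouth at 45 or more.
- relay3: Plug-in relay, one of five alike, 35 g: block with whitish clear cover, 35 (x) x 28 (y) x 21 (z), dark base and 6 mm blade pins at its +x end. Origin: centre of the block. At the start it lies flat on the scoop's floor. It begins to slide down the scoop at a slope of 27 to 36 degrees and runs out of the mouth at 45 or more.
- relay4: Plug-in relay, one of five alike, 35 g: block with whitish clear cover, 35 (x) x 28 (y) x 21 (z), dark base and 6 mm blade pins at its +x end. Origin: centre of the block. At the start it lies flat on the scoop's floor. It begins to slide down the scoop at a slope of 27 to 36 degrees and runs out of the mouth at 45 or more.
- relay5: Plug-in relay, one of five alike, 35 g: block with whitish clear cover, 35 (x) x 28 (y) x 21 (z), dark base and 6 mm blade pins at its +x end. Origin: centre of the block. At the start it lies flat on the scoop's floor. It begins to slide down the scoop at a slope of 27 to 36 degrees and runs out of the mouth at 45 or more.
- multimeter: Black handheld multimeter lying face up on the bench, 170 x 82 x 36, dial on top. Origin: centre of its underside. Not part of the job: leave alone.
- spool: Solder spool standing on its flange, 60 across, 42 high. Origin: centre of its underside. Not part of the job: leave alone.
- screwdriver: Screwdriver lying on the bench, 190 long, black handle. Origin: under its middle. Not part of the job: leave alone.
There are look-alikes about, which are no part of the job. There is more than one size of the scoop; the one meant has the size given above.

How it is judged:
On the way, in this order (a step that is already met when the one before it is completed fails the run):
1. all five relays lie inside the caddy while the scoop is still tipped (over 20 degrees) above it (angle between scoop's own z axis and vertical above 0.35 rad and horizontal distance between scoop_lip and caddy below 0.15 m and z of scoop_lip in the frame of caddy above 0.02 m and x of relay1 in the frame of caddy between -0.073 and 0.073 m and y of relay1 in the frame of caddy between -0.108 and 0.108 m and z of relay1 in the frame of caddy between 0 and 0.065 m and x of relay2 in the frame of caddy between -0.073 and 0.073 m and y of relay2 in the frame of caddy between -0.108 and 0.108 m and z of relay2 in the frame of caddy between 0 and 0.065 m and x of relay3 in the frame of caddy between -0.073 and 0.073 m and y of relay3 in the frame of caddy between -0.108 and 0.108 m and z of relay3 in the frame of caddy between 0 and 0.065 m and x of relay4 in the frame of caddy between -0.073 and 0.073 m and y of relay4 in the frame of caddy between -0.108 and 0.108 m and z of relay4 in the frame of caddy between 0 and 0.065 m and x of relay5 in the frame of caddy between -0.073 and 0.073 m and y of relay5 in the frame of caddy between -0.108 and 0.108 m and z of relay5 in the frame of caddy between 0 and 0.065 m), for 0.1 s.
2. the empty scoop stands upright on the middle of the scale's plate (within 35 mm), let go (horizontal distance between scoop and scale_plate below 0.035 m and z of scoop in the frame of scale between 0.066 and 0.084 m and angle between scoop's own z axis and vertical below 0.06 rad and contact force between scoop and the fingers below 0.2 N and contact force between scoop and the arm below 0.2 N and x of relay1 in the frame of caddy between -0.073 and 0.073 m and y of relay1 in the frame of caddy between -0.108 and 0.108 m and z of relay1 in the frame of caddy between 0 and 0.065 m and x of relay2 in the frame of caddy between -0.073 and 0.073 m and y of relay2 in the frame of caddy between -0.108 and 0.108 m and z of relay2 in the frame of caddy between 0 and 0.065 m and x of relay3 in the frame of caddy between -0.073 and 0.073 m and y of relay3 in the frame of caddy between -0.108 and 0.108 m and z of relay3 in the frame of caddy between 0 and 0.065 m and x of relay4 in the frame of caddy between -0.073 and 0.073 m and y of relay4 in the frame of caddy between -0.108 and 0.108 m and z of relay4 in the frame of caddy between 0 and 0.065 m and x of relay5 in the frame of caddy between -0.073 and 0.073 m and y of relay5 in the frame of caddy between -0.108 and 0.108 m and z of relay5 in the frame of caddy between 0 and 0.065 m), for 0.2 s.
3. the caddy is held level (within 5.7 degrees) and still, its underside 70 to 160 mm above the bench, with the five relays in it, for 2 s (height (world z) of caddy between 0.07 and 0.16 m and angle between caddy's own z axis and vertical below 0.1 rad and linear speed of caddy below 0.03 m/s and angular speed of caddy below 0.2 rad/s and contact force between caddy and the fingers above 2 N and contact force between caddy and scoop below 0.3 N and contact force between caddy and scale below 0.3 N and x of relay1 in the frame of caddy between -0.073 and 0.073 m and y of relay1 in the frame of caddy between -0.108 and 0.108 m and z of relay1 in the frame of caddy between 0 and 0.065 m and x of relay2 in the frame of caddy between -0.073 and 0.073 m and y of relay2 in the frame of caddy between -0.108 and 0.108 m and z of relay2 in the frame of caddy between 0 and 0.065 m and x of relay3 in the frame of caddy between -0.073 and 0.073 m and y of relay3 in the frame of caddy between -0.108 and 0.108 m and z of relay3 in the frame of caddy between 0 and 0.065 m and x of relay4 in the frame of caddy between -0.073 and 0.073 m and y of relay4 in the frame of caddy between -0.108 and 0.108 m and z of relay4 in the frame of caddy between 0 and 0.065 m and x of relay5 in the frame of caddy between -0.073 and 0.073 m and y of relay5 in the frame of caddy between -0.108 and 0.108 m and z of relay5 in the frame of caddy between 0 and 0.065 m), for 2 s.
At the end, for the whole second after the job is handed in: Fingers hold the caddy, underside 70 to 160 mm above the bench, level within 0.10 rad, slower than 0.03 m/s and 0.2 rad/s, touching neither scoop nor scale; five relays inside; empty scoop upright (0.06 rad) on the plate within 35 mm of its middle, untouched (all of step 3 and horizontal distance between scoop and scale_plate below 0.035 m and z of scoop in the frame of scale between 0.066 and 0.084 m and angle between scoop's own z axis and vertical below 0.06 rad and contact force between scoop and the fingers below 0.2 N and contact force between scoop and the arm below 0.2 N); the arm keeps its last pose, push and grip.
It fails at once if multimeter, spool or screwdriver moved more than 20 mm (distance of any of multimeter, spool, screwdriver from where it was at the start of the episode above 0.02 m).
It fails at once if the caddy is tipped more than 20 degrees (angle between caddy's own z axis and vertical above 0.35 rad).
It also fails if it takes over 72 s, if anything falls off the work surface, if the arm or the gripper's body presses on something with over 40 N, if the wrist force passes 120 N, or if a joint passes its speed limit or range.

## Working session

There is one attempt and no reset: what is moved stays moved. The work goes in short steps, Python scripts to look and compute and a tool call to move; the robot and the scene stay as the last step left them, time stands still between calls to the robot, and variables do not carry over. Pictures are saved under pics/ and viewed, and the job is handed in when it is done.

Besides the shell and the picture viewer there is one more tool, called after "Emit:" in YAML: its name, and indented under it one key for each argument. arm_command: Moves the arm, as the interface text tells. Its arguments: {"type":"object","properties":{"rows":{"type":"array"},"force":{"type":"number"}},"required":["rows"]}

```bash
mkdir -p pics; ls; python3 - <<'E'
from bench import arm
import cv2
for n in ["side","top","wrist"]:
    c=arm.get_calibration(n); print(n,c)
    im=arm.capture(n); cv2.imwrite(f"pics/{n}0.png",im[:,:,::-1])
print(arm.get_state())
E
```

```text
pics
side {'mtx': array([[438.7692775 ,   0.        , 276.66429975],
       [  0.        , 438.7692775 , 214.43957815],
       [  0.        ,   0.        ,   1.        ]]), 'rvec': array([ 0.40501762, -2.73392681,  1.2746963 ]), 'tvec': array([0.49244827, 0.20822317, 1.01676893])}
top {'mtx': array([[503.27540579,   0.        , 290.13767516],
       [  0.        , 503.27540579, 205.78583214],
       [  0.        ,   0.        ,   1.        ]]), 'rvec': array([ 2.18538938, -2.1538474 ,  0.09716117]), 'tvec': array([-0.01732946,  0.54341129,  1.49421525])}
wrist {'mtx': array([[356.06998534,   0.        , 279.84633516],
       [  0.        , 356.06998534, 207.22065301],
       [  0.        ,   0.        ,   1.        ]]), 'rvec': array([-2.44297161,  1.59948249,  0.20846448]), 'tvec': array([-0.62453456, -0.03227249,  0.38905264])}
{'time_s': 0.15, 'joint_positions': array([ 1.09178563,  0.41166183, -0.01270991,  1.5968298 ,  0.00563457,
        1.13432443, -0.08221243]), 'qvel': array([-0.00197663, -0.00239489,  0.00140781, -0.00011908, -0.00026676,
        0.00031303, -0.00041272]), 'tau': array([ 2.70788143e-03, -5.88333535e+01,  6.43312857e-01, -2.91289955e+01,
       -5.35840436e-02,  1.56943873e-02,  1.13165945e-04]), 'tool_pos': array([ 0.24939948, -0.57266349,  0.22204516]), 'orientation': array([-3.07443362e+00, -6.40577164e-01,  5.56090510e-04]), 'ft_force': array([ 0.2828889 , -0.0930588 , -0.05335937]), 'ft_torque': array([-0.01311467, -0.0111481 , -0.03716404]), 'grip_width': 0.08833753578037841}
```

View pics/top0.png

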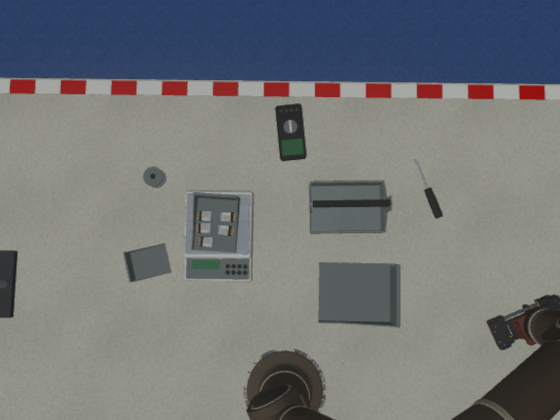

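View pics/side0.png

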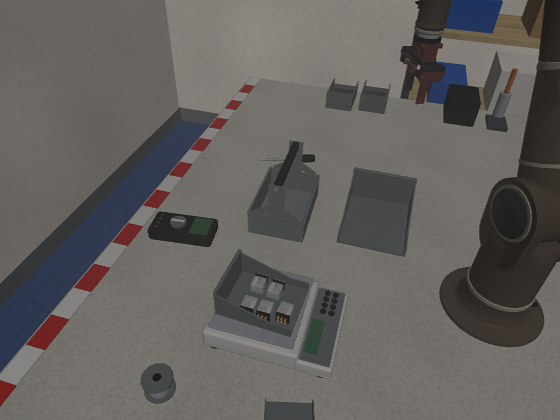

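View pics/wrist0.png

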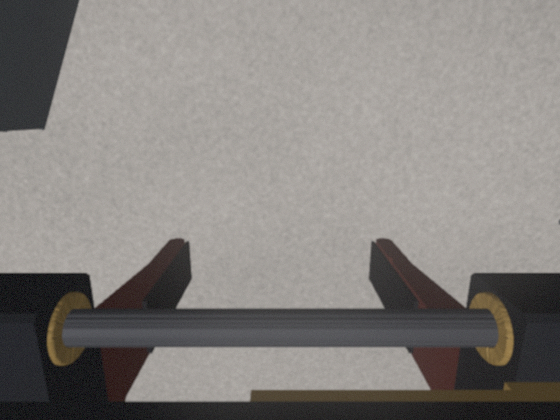

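The candidates for the scoop in the top view are (216,222) on the scale with relays in it, a small one at (148,262) and a large one at (359,294). I choose the one on the scale. The caddy is at (348,207), recognisable by its bar and uprights. The multimeter is at (290,132), the spool at (154,177) and the screwdriver at (428,190). Next I make close crops to check and measure.

```bash
cat > h.py <<'E'
import numpy as np, cv2
from scipy.spatial.transform import Rotation as R
from bench import arm
def cal(n):
    c=arm.get_calibration(n); return c['mtx'],cv2.Rodrigues(np.array(c['rvec']))[0],np.array(c['tvec'])
def ray(n,uv,z,c=None):
    K,Rm,t=c or cal(n); d=Rm.T@np.linalg.inv(K)@np.array([uv[0],uv[1],1.]); o=-Rm.T@t
    return o+d*(z-o[2])/d[2]
def proj(n,P):
    K,Rm,t=cal(n); p=(Rm@np.atleast_2d(P).T).T+t; p=p@K.T; return p[:,:2]/p[:,2:]
def snap(name,cam,crop=None,s=1):
    im=arm.capture(cam)[:,:,::-1].copy()
    cv2.imwrite(f"pics/{name}_raw.png",im)
    if crop: x0,y0,x1,y1=crop; im=im[y0:y1,x0:x1]
    if s!=1: im=cv2.resize(im,None,fx=s,fy=s,interpolation=cv2.INTER_CUBIC)
    cv2.imwrite(f"pics/{name}.png",im)
E
python3 - <<'E'
import cv2
im=cv2.imread("pics/top0.png")
a=cv2.resize(im[180:290,170:270],None,fx=5,fy=5,interpolation=2)
b=cv2.resize(im[165:245,300:400],None,fx=7,fy=7,interpolation=2)
cv2.imwrite("pics/a.png",a);cv2.imwrite("pics/b.png",b)
s=cv2.imread("pics/side0.png")
cv2.imwrite("pics/c.png",cv2.resize(s[240:385,190:360],None,fx=4,fy=4,interpolation=2))
E
```

```text
(no output)
```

View pics/a.png

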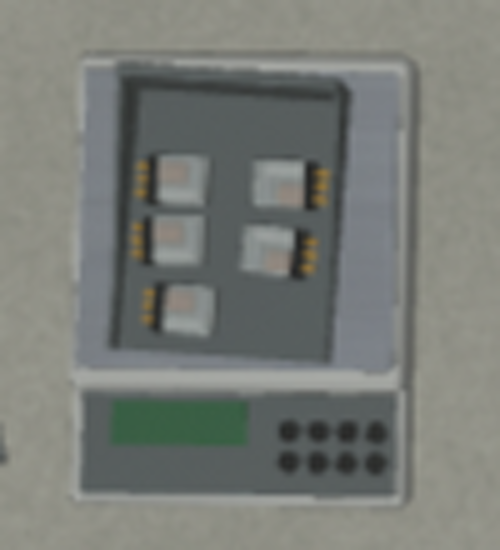

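View pics/b.png

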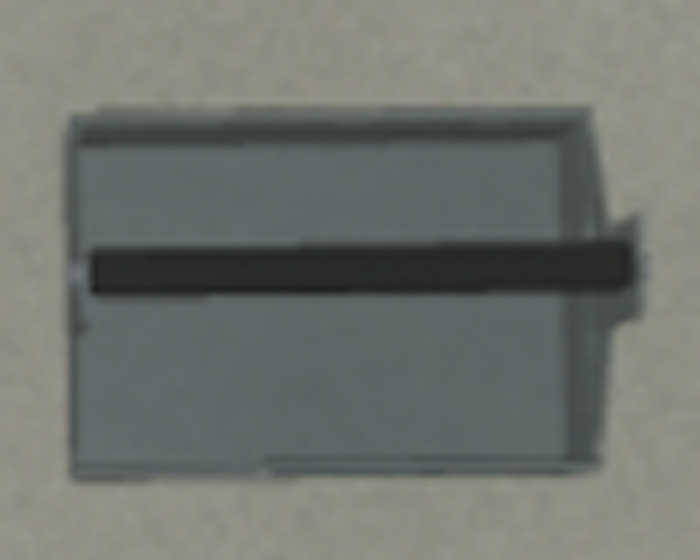

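View pics/c.png

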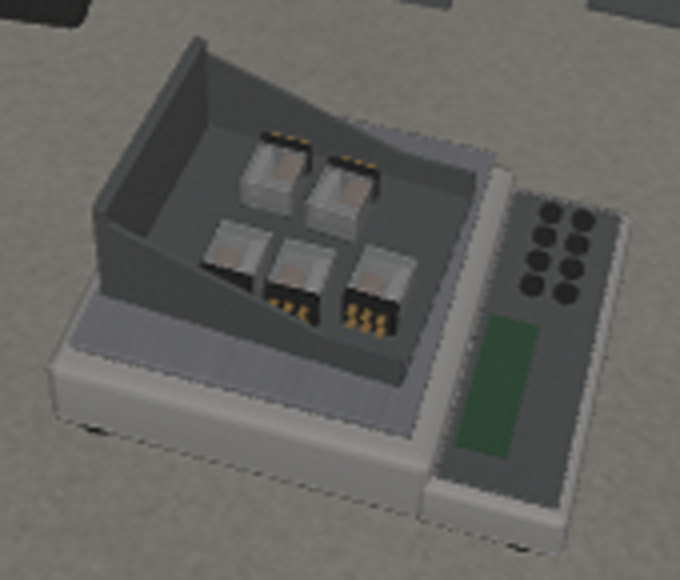

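```bash
python3 - <<'E'
from h import *
np.set_printoptions(precision=4,suppress=True)
A=lambda u,v:(u/5+170-.4,v/5+180-.4)
B=lambda u,v:(u/7+300-.43,v/7+165-.43)
C=lambda u,v:(u/4+190-.4,v/4+240-.4)
for nm,p,z in [("backL",A(118,65),.144),("backR",A(345,82),.144),("lipL",A(111,347),.079),("lipR",A(331,362),.079),
 ("plTL",A(84,66),.076),("plTR",A(393,68),.076),("plBL",A(77,365),.076),("plBR",A(390,373),.076),
 ("barL t",B(92,250),.172),("barLb",B(92,293),.172),("barRt",B(632,242),.172),("barRb",B(632,288),.172),
 ("cTL",B(70,115),.07),("cTR",B(590,108),.07),("cBL",B(70,478),.07),("cBR",B(600,470),.07)]:
    print(nm,ray("top",p,z))
for nm,p,z in [("s backfar",C(200,38),.144),("s backnear",C(97,212),.144),("s lipnear",C(398,385),.076),("lipfar",C(475,178),.098)]:
    print(nm,ray("side",p,z))
K,Rm,t=cal("top");print(-Rm.T@t)
st=arm.get_state();print(R.from_rotvec(st['orientation']).as_matrix())
E
```

```text
backL [0.5655 0.2612 0.144 ]
backR [0.5577 0.134  0.144 ]
lipL [0.4089 0.2729 0.079 ]
lipR [0.4021 0.1453 0.079 ]
plTL [0.5727 0.2948 0.076 ]
plTR [0.5741 0.1136 0.076 ]
plBL [0.3982 0.2929 0.076 ]
plBR [0.3963 0.1113 0.076 ]
barL t [ 0.5456 -0.0718  0.172 ]
barLb [ 0.5288 -0.072   0.172 ]
barRt [ 0.5517 -0.2823  0.172 ]
barRb [ 0.5337 -0.2822  0.172 ]
cTL [ 0.6135 -0.0659  0.07  ]
cTR [ 0.6196 -0.2845  0.07  ]
cBL [ 0.4609 -0.0676  0.07  ]
cBR [ 0.4674 -0.2882  0.07  ]
s backfar [0.558  0.1393 0.144 ]
s backnear [0.5647 0.2652 0.144 ]
s lipnear [0.411  0.2704 0.076 ]
lipfar [0.4022 0.1505 0.098 ]
[ 0.3988 -0.0195  1.5391]
[[ 0.9168  0.3994 -0.0006]
 [ 0.3994 -0.9168  0.001 ]
 [-0.0001 -0.0012 -1.    ]]
```

The scoop on the scale is confirmed by size: about 128 wide and 156 long as measured, 5 relays inside, centred on the plate.
- **Scoop:** centre about (0.484, 0.204), yaw about -3.5°, grip about (0.558, 0.200, 0.144).
- **Plate:** centre about (0.4855, 0.203).
- **Caddy:** (0.540, -0.177), yaw about +1.5°.

I'll approach the scoop and log states so I can fit the kinematics later.

```bash
cat >> h.py <<'E'
import json
np.set_printoptions(precision=3,suppress=True)
def log():
    s=arm.get_state(); open('log.txt','a').write(json.dumps({k:np.asarray(v).tolist() for k,v in s.items()})+"\n"); return s
def Rdown(yaw_y):  # tool y at azimuth yaw_y deg, z down
    a=np.deg2rad(yaw_y); y=np.array([np.cos(a),np.sin(a),0]); z=np.array([0,0,-1.]); return np.c_[np.cross(y,z),y,z]
def tilt(yaw_y,deg): # scoop mouth-down tilt by deg: tool z towards +y
    return Rdown(yaw_y)@R.from_rotvec([-np.deg2rad(deg),0,0]).as_matrix()
def go(P,Rt=None):
    s=log(); Rm=R.from_rotvec(s['orientation']).as_matrix()
    d=Rm.T@(np.array(P)-s['tool_pos'])/.025
    w=np.zeros(3) if Rt is None else np.rad2deg(R.from_matrix(Rm.T@Rt).as_rotvec())/5
    print("t",round(s['time_s'],2),"pos",s['tool_pos'],"q",s['joint_positions'],"F",s['ft_force'],"T",s['ft_torque'],"w",round(s['grip_width'],4))
    print("y az",np.rad2deg(np.arctan2(Rm[1,1],Rm[0,1])),"toolz",Rm[:,2])
    print("MOVE d",d.round(2),"w",w.round(2),"mm",np.linalg.norm(d)*25)
E
python3 - <<'E'
from h import *
go([.36,-.30,.33],Rdown(-40))
E
```

```text
t 0.15 pos [ 0.249 -0.573  0.222] q [ 1.092  0.412 -0.013  1.597  0.006  1.134 -0.082] F [ 0.283 -0.093 -0.053] T [-0.013 -0.011 -0.037] w 0.0883
y az -66.46091981260679 toolz [-0.001  0.001 -1.   ]
MOVE d [ 8.41 -8.24 -4.31] w [-0.01 -0.   -5.29] mm 313.4200081265031
```

Emit:
arm_command:
  rows:
    - {"dx": 1.6,"dy": -1.6,"dz": -1.2,"wz": -1,"jaw": -1}
    - {"dx": 3.3,"dy": -3.3,"dz": -2.5,"wz": -2,"jaw": -1}
    - {"dx": 5,"dy": -5,"dz": -3.5,"wz": -3,"jaw": -1}
    - {"dx": 6.7,"dy": -6.7,"dz": -4.3,"wz": -4.2,"jaw": -1}
    - {"dx": 8.4,"dy": -8.2,"dz": -4.3,"wz": -5.3,"jaw": -1}

```text
validation failed for argument at $.ro...
```

```bash
python3 - <<'E'
from h import *
go([.49,-.03,.32],Rdown(-18))
E
```

```text
t 0.15 pos [ 0.249 -0.573  0.222] q [ 1.092  0.412 -0.013  1.597  0.006  1.134 -0.082] F [ 0.283 -0.093 -0.053] T [-0.013 -0.011 -0.037] w 0.0883
y az -66.46091981260679 toolz [-0.001  0.001 -1.   ]
MOVE d [ 17.49 -16.06  -3.9 ] w [-0.01 -0.   -9.69] mm 601.6372860304539
```

Emit:
arm_command:
  rows:
    - {"dx": 1.6,"dy": -1.6,"dz": -1.2,"wx": 0,"wy": 0,"wz": -1,"jaw": -1}
    - {"dx": 3.3,"dy": -3.3,"dz": -2.5,"wx": 0,"wy": 0,"wz": -2,"jaw": -1}
    - {"dx": 5,"dy": -5,"dz": -3.5,"wx": 0,"wy": 0,"wz": -3,"jaw": -1}
    - {"dx": 6.7,"dy": -6.7,"dz": -4.3,"wx": 0,"wy": 0,"wz": -4.2,"jaw": -1}
    - {"dx": 8.4,"dy": -8.2,"dz": -4.3,"wx": 0,"wy": 0,"wz": -5.3,"jaw": -1}

```text
time_s: 0.78
tool_pos: [0.3591, -0.3036, 0.331]
orientation: [2.844, 1.332, 0.001]
ft_force: [1.3, -0.3, -0.2]
grip_width: 0.088
```

```bash
python3 - <<'E'
from h import *
go([.49,-.03,.32],Rdown(-18))
E
```

```text
t 0.78 pos [ 0.359 -0.304  0.331] q [ 0.827  0.075 -0.242  1.78   0.019  1.288 -0.115] F [ 1.263 -0.254 -0.191] T [ 0.005 -0.088  0.009] w 0.088
y az -39.81301360139404 toolz [ 0.001 -0.001 -1.   ]
MOVE d [11.76 -2.98  0.44] w [ 0.02  0.   -4.36] mm 303.47403928549824
```

Emit:
arm_command:
  rows:
    - {"dx": 2.3,"dy": -0.6,"dz": 0,"wx": 0,"wy": 0,"wz": -0.8,"jaw": -1}
    - {"dx": 4.7,"dy": -1.2,"dz": 0,"wx": 0,"wy": 0,"wz": -1.6,"jaw": -1}
    - {"dx": 7,"dy": -1.8,"dz": 0,"wx": 0,"wy": 0,"wz": -2.5,"jaw": -1}
    - {"dx": 9.4,"dy": -2.4,"dz": 0.2,"wx": 0,"wy": 0,"wz": -3.4,"jaw": -1}
    - {"dx": 11.8,"dy": -3,"dz": 0.4,"wx": 0,"wy": 0,"wz": -4.4,"jaw": -1}

```text
time_s: 1.4
tool_pos: [0.4908, -0.0273, 0.321]
orientation: [2.535, 1.852, 0.001]
ft_force: [1.3, -1.0, 0.2]
grip_width: 0.0877
```

```bash
python3 - <<'E'
from h import *
go([.555,.2,.26],Rdown(-3.5))
E
```

```text
t 1.4 pos [ 0.491 -0.027  0.321] q [ 0.449  0.148 -0.553  1.738  0.082  1.277 -0.431] F [ 1.303 -0.964  0.244] T [-0.026 -0.068 -0.03 ] w 0.0877
y az -17.69398068811786 toolz [ 0.002 -0.001 -1.   ]
MOVE d [ 9.44 -0.32  2.43] w [ 0.02  0.01 -2.84] mm 243.92300205315385
```

Emit:
arm_command:
  rows:
    - {"dx": 2.3,"dy": 0,"dz": 0.2,"wx": 0,"wy": 0,"wz": -0.7,"jaw": -1}
    - {"dx": 4.6,"dy": 0,"dz": 0.5,"wx": 0,"wy": 0,"wz": -1.4,"jaw": -1}
    - {"dx": 6.8,"dy": -0.1,"dz": 1,"wx": 0,"wy": 0,"wz": -2.1,"jaw": -1}
    - {"dx": 8.7,"dy": -0.2,"dz": 1.8,"wx": 0,"wy": 0,"wz": -2.8,"jaw": -1}
    - {"dx": 9.4,"dy": -0.3,"dz": 2.4,"wx": 0,"wy": 0,"wz": -2.8,"jaw": -1}

```text
time_s: 2.02
tool_pos: [0.5546, 0.2021, 0.2594]
orientation: [2.287, 2.154, 0.0]
ft_force: [0.9, 0.1, -0.7]
grip_width: 0.0879
```

```bash
python3 - <<'E'
from h import *
snap("w1","wrist");
go([.5575,.2,.16],Rdown(-3.5))
E
```

```text
t 2.08 pos [0.554 0.203 0.258] q [ 0.067  0.406 -0.678  1.604  0.265  1.228 -0.721] F [-0.864  1.164 -0.935] T [-0.026  0.023 -0.016] w 0.0875
y az -3.4120888691020617 toolz [-0.002  0.    -1.   ]
MOVE d [-0.11  0.17  3.9 ] w [-0.02  0.    0.02] mm 97.699718875881
```

View pics/w1.png

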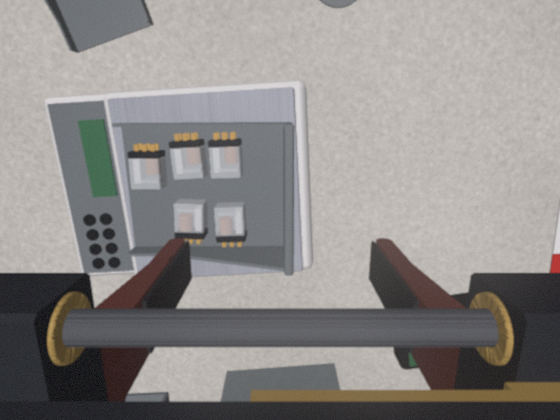

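The wrist view shows the scoop, aligned with the image axes. The back wall strip runs from about (285-294, 123) to (285-294, 273). I cast it to z=0.144.

```bash
python3 - <<'E'
from h import *
for p in [(283.5,124),(293.5,124),(284.5,273),(294.5,273)]: print(ray("wrist",p,.144))
print(proj("wrist",[.558,.2,.144]))
E
```

```text
[0.559 0.264 0.144]
[0.566 0.263 0.144]
[0.553 0.142 0.144]
[0.561 0.141 0.144]
[[286.855 205.742]]
```

```bash
python3 - <<'E'
from h import *
go([.559,.202,.113],Rdown(-3.2))
E
```

```text
t 2.08 pos [0.554 0.203 0.258] q [ 0.067  0.406 -0.678  1.604  0.265  1.228 -0.721] F [-0.864  1.164 -0.935] T [-0.026  0.023 -0.016] w 0.0875
y az -3.4120888691020617 toolz [-0.002  0.    -1.   ]
MOVE d [-0.03  0.22  5.78] w [-0.02  0.   -0.04] mm 144.68089716631522
```

Emit:
arm_command:
  rows:
    - {"dx": 0,"dy": 0.2,"dz": 1.5,"wx": 0,"wy": 0,"wz": 0,"jaw": -1}
    - {"dx": 0,"dy": 0.2,"dz": 3,"wx": 0,"wy": 0,"wz": 0,"jaw": -1}
    - {"dx": 0,"dy": 0.2,"dz": 4.4,"wx": 0,"wy": 0,"wz": 0,"jaw": -1}
    - {"dx": 0,"dy": 0.2,"dz": 5.4,"wx": 0,"wy": 0,"wz": 0,"jaw": -1}
    - {"dx": 0,"dy": 0.2,"dz": 5.8,"wx": 0,"wy": 0,"wz": 0,"jaw": -1}

```text
time_s: 2.7
tool_pos: [0.5579, 0.2014, 0.1113]
orientation: [-2.286, -2.152, 0.006]
ft_force: [-0.4, 0.1, -0.2]
grip_width: 0.0878
```

```bash
python3 - <<'E'
from h import *
snap("s1","side",(180,220,370,380),4)
go([.559,.202,.113],Rdown(-3.2))
E
```

```text
t 2.75 pos [0.558 0.202 0.111] q [ 0.02   0.555 -0.618  1.755  0.381  0.958 -0.812] F [ 0.294 -1.085  0.808] T [-0.055 -0.065  0.005] w 0.0883
y az -3.4563717443854345 toolz [-0.004 -0.001 -1.   ]
MOVE d [ 0.02  0.05 -0.08] w [-0.05  0.01 -0.05] mm 2.4410122639997818
```

View pics/s1.png

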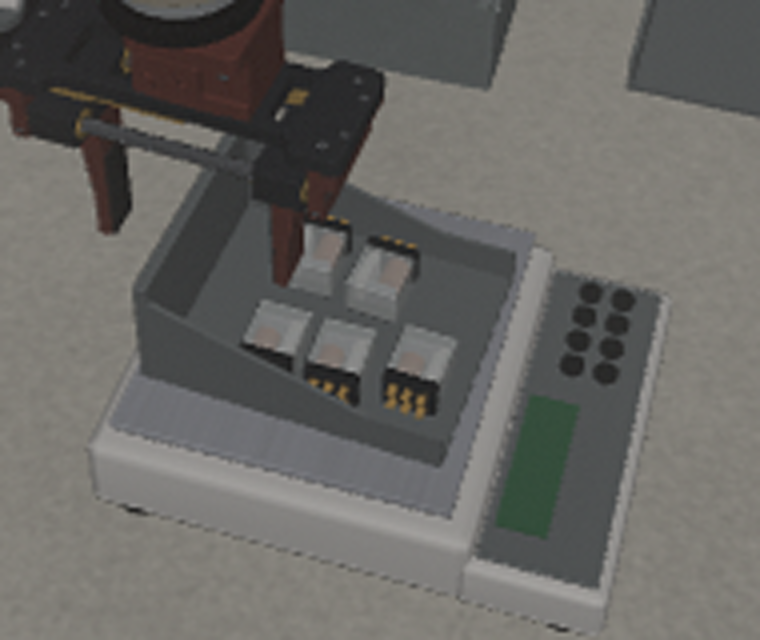

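The fingers straddle the back wall, one on each side, with the inner tip above the relays. I close the jaws.

Emit:
arm_command:
  rows:
    - {"dx": 0,"dy": 0,"dz": 0,"wx": 0,"wy": 0,"wz": 0,"jaw": 1}
    - {"dx": 0,"dy": 0,"dz": 0,"wx": 0,"wy": 0,"wz": 0,"jaw": 1}
    - {"dx": 0,"dy": 0,"dz": 0,"wx": 0,"wy": 0,"wz": 0,"jaw": 1}
    - {"dx": 0,"dy": 0,"dz": 0,"wx": 0,"wy": 0,"wz": 0,"jaw": 1}
    - {"dx": 0,"dy": 0,"dz": 0,"wx": 0,"wy": 0,"wz": 0,"jaw": 1}
  force: 55

```text
time_s: 3.38
tool_pos: [0.5579, 0.2016, 0.1111]
orientation: [-2.286, -2.152, 0.006]
ft_force: [0.2, 0.4, 0.7]
grip_width: 0.0412
```

```bash
python3 - <<'E'
from h import *
go([.558,.202,.2],Rdown(-3.2))
E
```

```text
t 3.38 pos [0.558 0.202 0.111] q [ 0.02   0.555 -0.619  1.755  0.382  0.958 -0.812] F [0.22  0.359 0.728] T [-0.035 -0.08  -0.012] w 0.0412
y az -3.455390920397131 toolz [-0.004 -0.001 -1.   ]
MOVE d [ 0.01 -0.01 -3.56] w [-0.04  0.01 -0.05] mm 88.89194877726409
```

Still closing.

Emit:
arm_command:
  rows:
    - {"dx": 0,"dy": 0,"dz": 0,"wx": 0,"wy": 0,"wz": 0,"jaw": 1}
    - {"dx": 0,"dy": 0,"dz": 0,"wx": 0,"wy": 0,"wz": 0,"jaw": 1}
    - {"dx": 0,"dy": 0,"dz": 0,"wx": 0,"wy": 0,"wz": 0,"jaw": 1}
    - {"dx": 0,"dy": 0,"dz": 0,"wx": 0,"wy": 0,"wz": 0,"jaw": 1}
    - {"dx": 0,"dy": 0,"dz": 0,"wx": 0,"wy": 0,"wz": 0,"jaw": 1}

```text
time_s: 4.0
tool_pos: [0.5582, 0.2015, 0.1111]
orientation: [-2.286, -2.152, 0.005]
ft_force: [0.3, 0.6, -2.6]
grip_width: 0.008
```

```bash
python3 - <<'E'
from h import *
go([.558,.202,.2],Rdown(-3.2))
E
```

```text
t 4.0 pos [0.558 0.201 0.111] q [ 0.02   0.555 -0.618  1.755  0.382  0.958 -0.812] F [ 0.281  0.643 -2.556] T [-0.138 -0.723 -0.016] w 0.008
y az -3.4620450070312714 toolz [-0.003 -0.001 -1.   ]
MOVE d [ 0.02 -0.02 -3.56] w [-0.04  0.01 -0.05] mm 88.88747272292277
```

Opening is 8.0 mm, which is the wall thickness, so the scoop is held. I lift gently.

Emit:
arm_command:
  rows:
    - {"dx": 0,"dy": 0,"dz": -0.1,"wx": 0,"wy": 0,"wz": 0,"jaw": 1}
    - {"dx": 0,"dy": 0,"dz": -0.3,"wx": 0,"wy": 0,"wz": 0,"jaw": 1}
    - {"dx": 0,"dy": 0,"dz": -0.6,"wx": 0,"wy": 0,"wz": 0,"jaw": 1}
    - {"dx": 0,"dy": 0,"dz": -0.9,"wx": 0,"wy": 0,"wz": 0,"jaw": 1}
    - {"dx": 0,"dy": 0,"dz": -1.1,"wx": 0,"wy": 0,"wz": 0,"jaw": 1}

```text
time_s: 4.62
tool_pos: [0.5585, 0.2016, 0.1394]
orientation: [-2.287, -2.152, 0.004]
ft_force: [-0.3, -0.3, -4.0]
grip_width: 0.0076
```

```bash
python3 - <<'E'
from h import *
snap("s2","side",(180,200,370,360),4)
go([.50,.0,.30],Rdown(-1))
# fit check kinematics
for l in open('log.txt'): 
    s=json.loads(l); 
E
```

```text
t 4.67 pos [0.559 0.202 0.14 ] q [ 0.033  0.523 -0.634  1.729  0.356  1.009 -0.791] F [-0.044  0.297 -3.943] T [-0.041 -0.385  0.037] w 0.0075
y az -3.462468529934735 toolz [-0.002 -0.001 -1.   ]
MOVE d [-8.2  -1.87 -6.39] w [-0.02  0.01 -0.49] mm 264.17628337888124
```

View pics/s2.png

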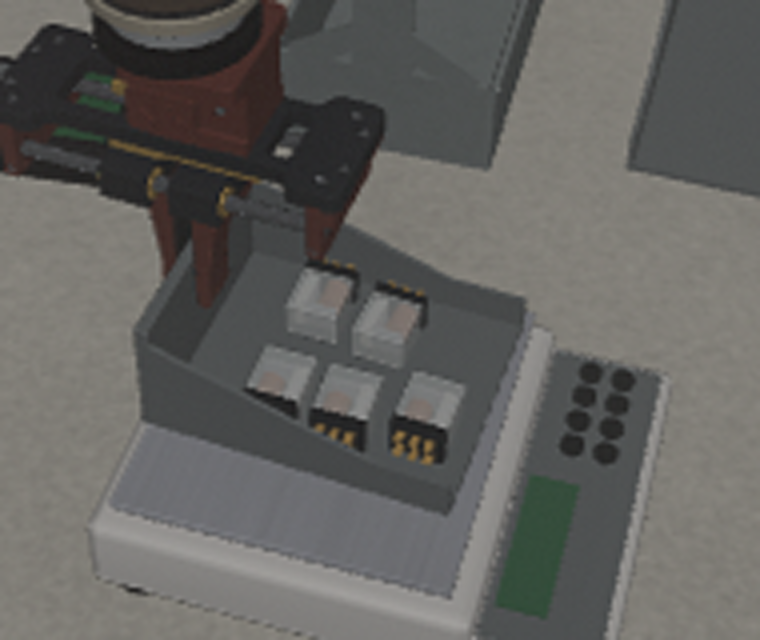

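The lift is good: level, relays unmoved, load about 3.7 N. Before carrying, I fit simple arm kinematics from the logged states, so I know which tilt the joint ranges allow at the caddy.

```bash
cat > kin.py <<'E'
from h import *
import itertools
from scipy.optimize import least_squares
D=[json.loads(l) for l in open('log.txt')]
Q=np.array([d['joint_positions'] for d in D]);P=np.array([d['tool_pos'] for d in D]);O=R.from_rotvec([d['orientation'] for d in D])
def frames(q,s,c):
    r=R.identity(); out=[]
    for i,(ax,sg) in enumerate(zip('zyzyzyz',s)):
        r=r*R.from_euler(ax,sg*q[i]+(c[0] if i==0 else 0)); out.append(r)
    out[-1]=out[-1]*R.from_euler('z',c[1]); return out
def fit():
  best=None
  for s in itertools.product([-1,1],repeat=4):
    s=(s[0],1,s[1],1,s[2],1,s[3])
    for c0 in [(0,0),(0,1.57),(0,-1.57),(0,3.14),(2,0),(-2,0),(3.1,0)]:
        f=lambda c:np.concatenate([(frames(q,s,c)[-1].inv()*o).as_rotvec() for q,o in zip(Q,O)])
        r=least_squares(f,c0)
        if best is None or r.cost<best[0]: best=(r.cost,s,r.x)
  _,s,c=best
  # positions: p = b + R2*(x,0,z)+R4*(x,0,z)+R6*(x,0,z)
  A=[];B=[]
  for q,p in zip(Q,P):
    F=frames(q,s,c)
    cols=[np.array([0,0,1.])]
    cols+=[F[0].as_matrix()[:,0]]
    for i in (1,3,5):
        m=F[i].as_matrix(); cols+=[m[:,0],m[:,2]]
    A.append(np.stack(cols,1));B.append(p)
  A=np.vstack(A);B=np.hstack(B); x,res,rk,sv=np.linalg.lstsq(A,B,rcond=1e-4)
  return best[0],s,c,x,np.abs(A@x-B).max(),rk,sv
if __name__=="__main__":
    r=fit();print(r)
E
python3 kin.py
```

```text
(np.float64(3.02787863409603e-30), (-1, 1, -1, 1, -1, 1, -1), array([0.   , 1.571]), array([-2.247,  0.044,  0.041,  0.514,  0.032,  0.441,  0.057, -2.224]), np.float64(0.040129513866238864), np.int32(8), array([6.283, 6.056, 1.837, 0.494, 0.442, 0.167, 0.13 , 0.002]))
```

```bash
cat >> kin.py <<'E'
def fit2(keys):
  s=(-1,1,-1,1,-1,1,-1);c=(0,np.pi/2);A=[];B=[]
  for q,p in zip(Q,P):
    F=frames(q,s,c); cols=[np.array([0,0,1.])]
    for i,a in keys: cols.append(F[i].as_matrix()[:,a])
    A.append(np.stack(cols,1));B.append(p)
  A=np.vstack(A);B=np.hstack(B);lam=1e-4
  x0=np.zeros(A.shape[1]);
  x=np.linalg.solve(A.T@A+lam*np.eye(len(x0)),A.T@B)
  return x,np.abs(A@x-B).max()
if __name__=="__main__":
  for keys in [[(1,2),(3,2),(5,2)],[(1,2),(2,0),(3,0),(3,2),(5,0),(5,2)],[(0,0),(1,0),(1,2),(2,0),(2,1),(3,0),(3,2),(4,0),(5,0),(5,2)],[(0,1),(1,2),(2,1),(3,2),(4,1),(5,2)],[(0,1),(1,2),(2,0),(2,1),(3,0),(3,2),(4,0),(4,1),(5,0),(5,2)]]:
    print(keys,*fit2(keys))
E
python3 kin.py
```

```text
(np.float64(3.02787863409603e-30), (-1, 1, -1, 1, -1, 1, -1), array([0.   , 1.571]), array([-2.247,  0.044,  0.041,  0.514,  0.032,  0.441,  0.057, -2.224]), np.float64(0.040129513866238864), np.int32(8), array([6.283, 6.056, 1.837, 0.494, 0.442, 0.167, 0.13 , 0.002]))
[(1, 2), (3, 2), (5, 2)] [1.338 0.636 0.402 1.532] 0.05568343541114473
[(1, 2), (2, 0), (3, 0), (3, 2), (5, 0), (5, 2)] [ 1.088  0.637 -0.021 -0.005  0.484  0.058  1.258] 0.054771791839291595
[(0, 0), (1, 0), (1, 2), (2, 0), (2, 1), (3, 0), (3, 2), (4, 0), (5, 0), (5, 2)] [ 0.007  0.061 -0.039  0.553  0.032 -0.045  0.089  0.468 -0.067  0.075
  0.076] 0.007790184578083226
[(0, 1), (1, 2), (2, 1), (3, 2), (4, 1), (5, 2)] [-0.02  -0.03   0.531 -0.02   0.453  0.001  0.053] 0.0004821220857707531
[(0, 1), (1, 2), (2, 0), (2, 1), (3, 0), (3, 2), (4, 0), (4, 1), (5, 0), (5, 2)] [-0.028 -0.03   0.529  0.001 -0.019 -0.003  0.452  0.003  0.001 -0.001
  0.043] 0.0004904964115141006
```

The model with lateral offsets fits to 0.5 mm. Only the split between base height and tool length is still open, and a small tilt will settle it. I carry the scoop up and across.

Emit:
arm_command:
  rows:
    - {"dx": 0,"dy": 0,"dz": -0.7,"wx": 0,"wy": 0,"wz": 0,"jaw": 1}
    - {"dx": 0,"dy": 0,"dz": -1.7,"wx": 0,"wy": 0,"wz": 0,"jaw": 1}
    - {"dx": -0.5,"dy": 0,"dz": -3,"wx": 0,"wy": 0,"wz": 0,"jaw": 1}
    - {"dx": -1.3,"dy": 0,"dz": -4.3,"wx": 0,"wy": 0,"wz": 0,"jaw": 1}
    - {"dx": -2.3,"dy": 0,"dz": -5.5,"wx": 0,"wy": 0,"wz": 0,"jaw": 1}

```text
time_s: 5.3
tool_pos: [0.5553, 0.1446, 0.2797]
orientation: [-2.285, -2.154, 0.001]
ft_force: [0.8, -0.5, -3.5]
grip_width: 0.0074
```

```bash
python3 - <<'E'
from h import *
go([.58,.0,.32],tilt(0,12))
E
```

```text
t 5.3 pos [0.555 0.145 0.28 ] q [ 0.176  0.359 -0.679  1.611  0.233  1.256 -0.603] F [ 0.815 -0.52  -3.472] T [-0.092 -0.368 -0.023] w 0.0074
y az -3.381750799992946 toolz [-0.001  0.    -1.   ]
MOVE d [-5.72  1.33 -1.61] w [-2.41  0.07 -0.67] mm 152.15536830669802
```

Emit:
arm_command:
  rows:
    - {"dx": -1.3,"dy": 0.2,"dz": -0.3,"wx": -0.4,"wy": 0,"wz": -0.1,"jaw": 1}
    - {"dx": -2.6,"dy": 0.5,"dz": -0.7,"wx": -1,"wy": 0,"wz": -0.3,"jaw": 1}
    - {"dx": -3.9,"dy": 0.9,"dz": -1.1,"wx": -1.6,"wy": 0,"wz": -0.5,"jaw": 1}
    - {"dx": -5,"dy": 1.2,"dz": -1.4,"wx": -2.2,"wy": 0,"wz": -0.6,"jaw": 1}
    - {"dx": -5.7,"dy": 1.3,"dz": -1.6,"wx": -2.4,"wy": 0,"wz": -0.7,"jaw": 1}

```text
time_s: 5.92
tool_pos: [0.579, -0.0009, 0.3212]
orientation: [2.106, 2.109, 0.215]
ft_force: [0.6, 0.4, -4.2]
grip_width: 0.0077
```

```bash
python3 - <<'E'
from h import *
go([.62,-.15,.32],tilt(1.5,15))
E
cat > ik.py <<'E'
from h import *
import kin
kin.D=[json.loads(l) for l in open('log.txt')]
keys=[(0,1),(1,2),(2,1),(3,2),(4,1),(5,2)]
x,e=kin.fit2(keys)
S=(-1,1,-1,1,-1,1,-1);C=(0,np.pi/2)
lo=np.array([-2.95,-.29,-1.47,.14,-1.03,.13,-2.86]);hi=np.array([2.95,1.99,1.44,2.54,4.17,1.85,2.86])
def fk(q):
    F=kin.frames(q,S,C); return x[0]*np.array([0,0,1.])+sum(v*F[i].as_matrix()[:,a] for v,(i,a) in zip(x[1:],keys)),F[-1]
def ik(P,Rt,q0,reg=0.02):
    def f(q):
        p,r=fk(q); return np.r_[(p-P)*10,(r.inv()*R.from_matrix(Rt)).as_rotvec()*3,(q-q0)*reg]
    r=kin.least_squares(f,np.clip(q0,lo+.02,hi-.02),bounds=(lo,hi))
    p,rr=fk(r.x); return r.x,np.linalg.norm(p-P)*1000,np.rad2deg((rr.inv()*R.from_matrix(Rt)).magnitude())
# grasp geometry: scoop frame: TCP at (76,0,37)mm -> lip=(-80,0,0)
def tcp_for_lip(lip,yaw,deg,gx=.076,gz=.036):
    Rt=tilt(yaw,deg); # scoop axes: x=tool y, z=-tool z
    sx=Rt[:,1];sz=-Rt[:,2]
    return np.array(lip)+(gx+.08)*sx+gz*sz,Rt
E
python3 -c "
from ik import *
print(x,e)
q0=np.array(arm.get_state()['joint_positions'])
for yaw in (-8,1.5,10):
  q=q0.copy()
  for deg in (12,20,30,35,40,45,50,55):
    P,Rt=tcp_for_lip([.587,-.177,.09 if deg>30 else .19],yaw,deg)
    q,ep,eo=ik(P,Rt,q,.05); print(yaw,deg,P,q,round(ep,1),round(eo,2))
"
```

```text
t 5.92 pos [ 0.579 -0.001  0.321] q [ 0.464  0.192 -0.652  1.718  0.18   1.069 -0.236] F [ 0.562  0.397 -4.166] T [-0.042  0.131  0.011] w 0.0077
y az 0.13697321635391055 toolz [ 0.209 -0.007 -0.978]
MOVE d [-5.96  1.58  0.43] w [-0.59  0.15 -0.26] mm 154.6161342473363
[ 0.282 -0.029  0.533 -0.019  0.453 -0.     0.357] 0.0003023957124523857
-8 12 [ 0.731 -0.197  0.258] [ 0.525  0.544 -0.501  1.377  0.292  1.078 -0.14 ] 0.0 0.01
-8 20 [ 0.72  -0.196  0.277] [ 0.583  0.439 -0.524  1.526  0.277  0.891 -0.139] 0.0 0.01
-8 30 [ 0.703 -0.193  0.299] [ 0.659  0.316 -0.551  1.709  0.244  0.646 -0.121] 0.0 0.01
-8 35 [ 0.693 -0.192  0.209] [ 0.581  0.351 -0.435  1.922  0.348  0.302 -0.225] 0.1 0.02
-8 40 [ 0.682 -0.19   0.218] [ 0.566  0.304 -0.394  2.013  0.367  0.159 -0.252] 0.0 0.01
-8 45 [ 0.671 -0.189  0.226] [ 0.839  0.32  -0.7    2.078  1.345  0.13  -1.181] 1.0 0.43
-8 50 [ 0.659 -0.187  0.233] [ 1.215  0.467 -1.171  2.153  1.97   0.336 -1.687] 0.2 0.1
-8 55 [ 0.646 -0.185  0.238] [ 1.345  0.577 -1.348  2.233  2.213  0.488 -1.843] 0.0 0.02
1.5 12 [ 0.732 -0.173  0.258] [ 0.539  0.549 -
[... 685 characters left out ...]
3  -0.152  0.258] [ 0.553  0.552 -0.597  1.39   0.284  1.085  0.126] 0.0 0.01
10 20 [ 0.719 -0.154  0.277] [ 0.657  0.462 -0.646  1.523  0.223  0.908  0.177] 0.0 0.01
10 30 [ 0.702 -0.157  0.299] [ 0.823  0.365 -0.735  1.685  0.105  0.683  0.292] 0.0 0.01
10 35 [ 0.693 -0.158  0.209] [ 0.863  0.433 -0.739  1.882  0.126  0.362  0.326] 0.0 0.01
10 40 [ 0.682 -0.16   0.218] [ 0.998  0.431 -0.854  1.956  0.094  0.25   0.39 ] 0.0 0.01
10 45 [ 0.671 -0.162  0.226] [ 1.147  0.452 -0.988  2.027  0.088  0.139  0.44 ] 0.0 0.01
10 50 [ 0.659 -0.164  0.233] [ 1.37   0.585 -1.259  2.085  1.168  0.13  -0.534] 1.1 0.48
10 55 [ 0.646 -0.167  0.238] [ 1.51   0.78  -1.47   2.157  1.842  0.267 -1.077] 0.3 0.13
```

```bash
python3 -c "
from ik import *
q0=np.array(arm.get_state()['joint_positions'])
for yaw,lip in ((10,[.585,-.2,.085]),(15,[.585,-.19,.085]),(20,[.58,-.19,.085]),(10,[.585,-.19,.11]),(15,[.585,-.19,.065])):
  q=q0.copy()
  for deg in (30,40,45,48,51,54):
    P,Rt=tcp_for_lip(lip,yaw,deg)
    q,ep,eo=ik(P,Rt,q,.05); print(yaw,lip,deg,P,q,round(ep,1),round(eo,2))
"
```

```text
10 [0.585, -0.2, 0.085] 30 [ 0.7   -0.18   0.194] [ 0.855  0.498 -0.75   1.791  0.263  0.492  0.225] 0.1 0.03
10 [0.585, -0.2, 0.085] 40 [ 0.68  -0.183  0.213] [ 1.087  0.482 -0.931  1.94   0.222  0.267  0.32 ] 0.0 0.01
10 [0.585, -0.2, 0.085] 45 [ 0.669 -0.185  0.221] [ 1.215  0.501 -1.037  2.01   0.222  0.158  0.364] 0.0 0.01
10 [0.585, -0.2, 0.085] 48 [ 0.661 -0.187  0.225] [ 1.333  0.565 -1.173  2.045  0.655  0.13  -0.015] 0.6 0.28
10 [0.585, -0.2, 0.085] 51 [ 0.654 -0.188  0.229] [ 1.428  0.639 -1.286  2.085  1.247  0.13  -0.548] 0.6 0.26
10 [0.585, -0.2, 0.085] 54 [ 0.647 -0.189  0.232] [ 1.521  0.783 -1.439  2.126  1.684  0.239 -0.893] 0.2 0.09
15 [0.585, -0.19, 0.085] 30 [ 0.698 -0.16   0.194] [ 0.888  0.516 -0.811  1.79   0.258  0.512  0.302] 0.1 0.03
15 [0.585, -0.19, 0.085] 40 [ 0.678 -0.165  0.213] [ 1.133  0.519 -1.005  1.931  0.216  0.304  0.407] 0.0 0.01
15 [0.585, -0.19, 0.085] 45 [ 0.667 -0.168  0.221] [ 1.261  0.549 -1.111  1.997  0.214  0.204  0.457] 0.0 0.01
15 [0.585, -0.19, 0.085] 48 [ 0.66  -0.17   0.225] [ 1.333  0.575 -1.17   2.036  0.221  0.146  0.483] 0.0 0
[... 1507 characters left out ...]
114  1.413  0.13  -0.714] 0.6 0.24
15 [0.585, -0.19, 0.065] 30 [ 0.698 -0.16   0.174] [ 0.877  0.54  -0.799  1.809  0.292  0.475  0.279] 0.1 0.03
15 [0.585, -0.19, 0.065] 40 [ 0.678 -0.165  0.193] [ 1.112  0.544 -0.981  1.949  0.266  0.264  0.372] 0.0 0.01
15 [0.585, -0.19, 0.065] 45 [ 0.667 -0.168  0.201] [ 1.233  0.572 -1.078  2.015  0.271  0.163  0.416] 0.0 0.01
15 [0.585, -0.19, 0.065] 48 [ 0.66  -0.17   0.205] [ 1.329  0.629 -1.181  2.049  0.57   0.13   0.168] 0.5 0.21
15 [0.585, -0.19, 0.065] 51 [ 0.653 -0.172  0.209] [ 1.42   0.71  -1.289  2.084  1.115  0.13  -0.313] 0.6 0.25
15 [0.585, -0.19, 0.065] 54 [ 0.645 -0.174  0.212] [ 1.483  0.774 -1.351  2.121  1.551  0.13  -0.695] 0.4 0.18
```

The tilt range allows about 51° with a scoop yaw of about 18°, without a wrist flip. I stage at tilt 20° with the lip above the far opening of the caddy.

```bash
python3 - <<'E'
from ik import *
P,Rt=tcp_for_lip([.597,-.188,.21],18,20)
print(P);go(P,Rt)
E
```

```text
[ 0.725 -0.147  0.297]
t 5.92 pos [ 0.579 -0.001  0.321] q [ 0.464  0.192 -0.652  1.718  0.18   1.069 -0.236] F [ 0.562  0.397 -4.166] T [-0.042  0.131  0.011] w 0.0077
y az 0.13697321635391055 toolz [ 0.209 -0.007 -0.978]
MOVE d [-5.82  5.49  2.19] w [-1.59  1.07 -3.43] mm 207.3768414583586
```

Emit:
arm_command:
  rows:
    - {"dx": -0.9,"dy": 0.9,"dz": 0.3,"wx": -0.2,"wy": 0.2,"wz": -0.5,"jaw": 1}
    - {"dx": -2.2,"dy": 2.1,"dz": 0.8,"wx": -0.6,"wy": 0.4,"wz": -1.3,"jaw": 1}
    - {"dx": -3.6,"dy": 3.4,"dz": 1.3,"wx": -1,"wy": 0.7,"wz": -2.2,"jaw": 1}
    - {"dx": -5,"dy": 4.7,"dz": 1.8,"wx": -1.4,"wy": 0.9,"wz": -3,"jaw": 1}
    - {"dx": -5.8,"dy": 5.5,"dz": 2.2,"wx": -1.6,"wy": 1.1,"wz": -3.4,"jaw": 1}

```text
time_s: 6.55
tool_pos: [0.7255, -0.1489, 0.2973]
orientation: [1.713, 2.35, 0.418]
ft_force: [0.5, 0.1, -4.8]
grip_width: 0.008
```

```bash
python3 - <<'E'
from ik import *
print(x,e)
snap("s3","side",(160,60,440,270),2.8); snap("t3","top",(280,150,420,250),5.5)
P,Rt=tcp_for_lip([.593,-.188,.10],18,25)
print(P);go(P,Rt)
E
```

```text
[ 0.283 -0.029  0.533 -0.019  0.453 -0.     0.358] 0.0001513133253272514
[ 0.713 -0.149  0.199]
t 6.65 pos [ 0.725 -0.151  0.295] q [ 0.666  0.475 -0.649  1.462  0.164  0.973  0.355] F [-0.441 -0.762 -4.551] T [-0.171  0.336 -0.005] w 0.0079
y az 17.56408229048572 toolz [ 0.324  0.107 -0.94 ]
MOVE d [ 0.21 -1.74  3.49] w [-1.01 -0.01 -0.08] mm 97.69777175373972
```

View pics/s3.png

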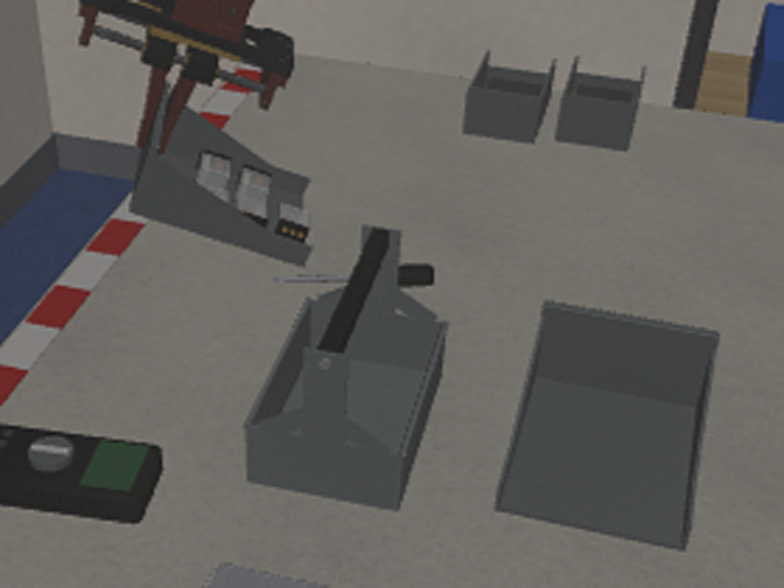

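View pics/t3.png

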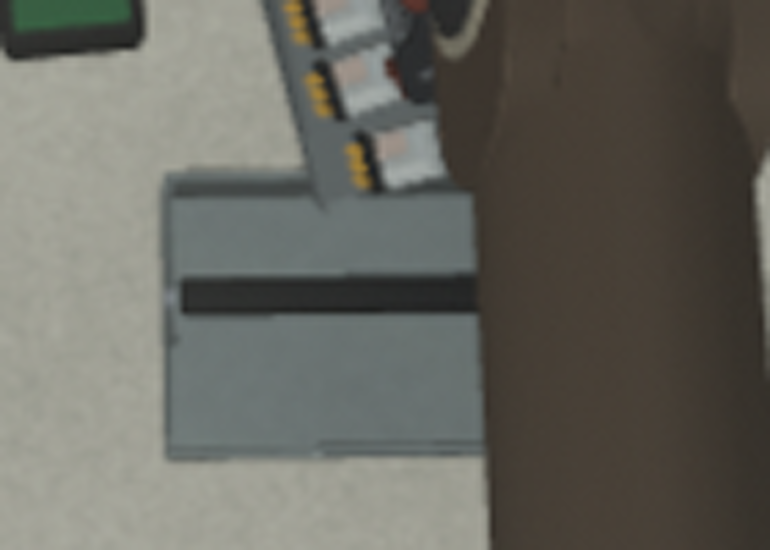

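In the side view the scoop is tilted and holds its relays. Its lip near-corner is at crop (309,262), and in the top crop the same corner is at (325,205). I triangulate to check my lip prediction.

```bash
python3 - <<'E'
from ik import *
a=(325/5.5+280-.4,205/5.5+150-.4);b=(309/2.8+160-.3,262/2.8+60-.3)
def PM(n): K,Rm,t=cal(n); return K@np.c_[Rm,t]
X=cv2.triangulatePoints(PM("top"),PM("side"),np.array(a),np.array(b));X=(X[:3]/X[3]).ravel();print("lip corner meas",X)
s=arm.get_state();Rt=R.from_rotvec(s['orientation']).as_matrix();sx=Rt[:,1];sz=-Rt[:,2];sy=np.cross(sz,sx)
lip=s['tool_pos']-.156*sx-.036*sz;print("pred",lip+.063*sy, "reproj",proj("top",X),a,proj("side",X),b)
P,Rt=tcp_for_lip([.593,-.188,.10],18,25);q,ep,eo=ik(P,Rt,s['joint_positions'],.05);print(q,ep)
E
```

```text
lip corner meas [ 0.577 -0.139  0.212]
pred [ 0.578 -0.131  0.209] reproj [[338.762 187.222]] (338.69090909090914, 186.87272727272727) [[269.564 153.198]] (270.0571428571429, 153.27142857142857)
[ 0.73   0.513 -0.666  1.687  0.169  0.651  0.39 ] 0.031119964476090375
```

Emit:
arm_command:
  rows:
    - {"dx": 0,"dy": -0.3,"dz": 0.5,"wx": -0.1,"wy": 0,"wz": 0,"jaw": 1}
    - {"dx": 0.1,"dy": -0.7,"dz": 1.4,"wx": -0.3,"wy": 0,"wz": 0,"jaw": 1}
    - {"dx": 0.1,"dy": -1.2,"dz": 2.4,"wx": -0.6,"wy": 0,"wz": 0,"jaw": 1}
    - {"dx": 0.2,"dy": -1.6,"dz": 3.2,"wx": -0.9,"wy": 0,"wz": 0,"jaw": 1}
    - {"dx": 0.2,"dy": -1.7,"dz": 3.5,"wx": -1,"wy": 0,"wz": 0,"jaw": 1}

```text
time_s: 7.28
tool_pos: [0.7125, -0.1482, 0.1978]
orientation: [1.681, 2.297, 0.51]
ft_force: [-0.2, 0.6, -2.8]
grip_width: 0.0079
```

```bash
python3 - <<'E'
from ik import *
snap("s4","side",(160,60,440,270),2.8)
for L,d in (([.59,-.188,.092],32),([.585,-.188,.09],40)):
  P,Rt=tcp_for_lip(L,18,d);go(P,Rt)
E
```

```text
t 7.33 pos [ 0.713 -0.148  0.198] q [ 0.726  0.514 -0.662  1.686  0.165  0.653  0.386] F [-0.289  0.47  -4.481] T [-0.237  0.492 -0.006] w 0.0075
y az 17.528748272384895 toolz [ 0.399  0.132 -0.907]
MOVE d [ 0.01 -0.45 -0.54] w [-1.43 -0.02 -0.09] mm 17.632457061723258
t 7.33 pos [ 0.713 -0.148  0.198] q [ 0.726  0.514 -0.662  1.686  0.165  0.653  0.386] F [-0.289  0.47  -4.481] T [-0.237  0.492 -0.006] w 0.0075
y az 17.528748272384895 toolz [ 0.399  0.132 -0.907]
MOVE d [ 0.07 -1.02 -1.37] w [-3.03 -0.01 -0.09] mm 42.678469396788486
```

View pics/s4.png

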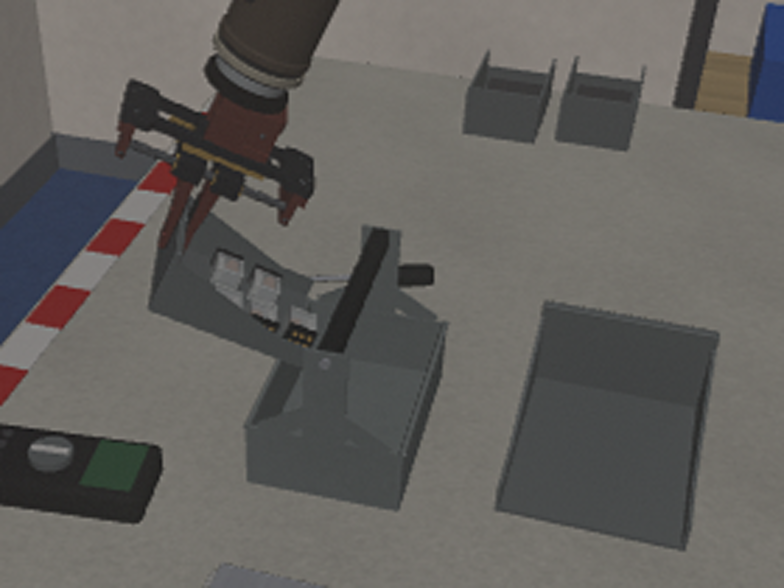

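The lip is in the far opening and the caddy is undisturbed. I tilt to 40°.

Emit:
arm_command:
  rows:
    - {"dx": 0,"dy": -0.2,"dz": -0.2,"wx": -0.5,"wy": 0,"wz": 0,"jaw": 1}
    - {"dx": 0,"dy": -0.4,"dz": -0.5,"wx": -1.2,"wy": 0,"wz": 0,"jaw": 1}
    - {"dx": 0,"dy": -0.6,"dz": -0.8,"wx": -1.9,"wy": 0,"wz": 0,"jaw": 1}
    - {"dx": 0.1,"dy": -0.8,"dz": -1.1,"wx": -2.6,"wy": 0,"wz": 0,"jaw": 1}
    - {"dx": 0.1,"dy": -1,"dz": -1.4,"wx": -3,"wy": 0,"wz": 0,"jaw": 1}

```text
time_s: 7.95
tool_pos: [0.6766, -0.1574, 0.2204]
orientation: [1.552, 2.12, 0.774]
ft_force: [-0.2, 0.2, -3.3]
grip_width: 0.0077
```

```bash
python3 - <<'E'
from ik import *
snap("s5","side",(160,60,440,270),2.8)
P,Rt=tcp_for_lip([.583,-.188,.09],18,50);go(P,Rt)
print(ik(P,Rt,arm.get_state()['joint_positions'],.05))
E
```

```text
t 8.0 pos [ 0.676 -0.159  0.22 ] q [ 1.11   0.489 -0.954  1.921 -0.014  0.334  0.653] F [-1.385  0.335 -4.065] T [-0.35   0.95   0.012] w 0.0075
y az 17.43015570873351 toolz [ 0.611  0.197 -0.767]
MOVE d [ 0.02 -0.43 -1.02] w [-2.01  0.02 -0.09] mm 27.677845440563175
(array([ 1.4  ,  0.606, -1.223,  2.047,  0.009,  0.155,  0.764]), np.float64(0.04575766819711887), np.float64(0.014539537804907533))
```

View pics/s5.png

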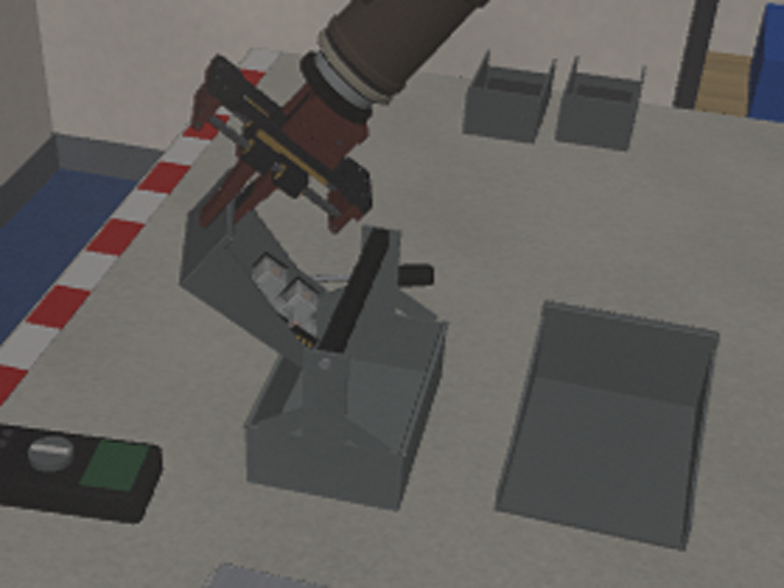

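Emit:
arm_command:
  rows:
    - {"dx": 0,"dy": -0.1,"dz": -0.3,"wx": -0.5,"wy": 0,"wz": 0,"jaw": 1}
    - {"dx": 0,"dy": -0.2,"dz": -0.5,"wx": -1,"wy": 0,"wz": 0,"jaw": 1}
    - {"dx": 0,"dy": -0.3,"dz": -0.7,"wx": -1.4,"wy": 0,"wz": 0,"jaw": 1}
    - {"dx": 0,"dy": -0.4,"dz": -0.9,"wx": -1.8,"wy": 0,"wz": 0,"jaw": 1}
    - {"dx": 0,"dy": -0.4,"dz": -0.9,"wx": -1.8,"wy": 0,"wz": 0,"jaw": 1}

```text
time_s: 8.62
tool_pos: [0.655, -0.1661, 0.2313]
orientation: [1.471, 2.005, 0.916]
ft_force: [0.3, -0.0, -2.1]
grip_width: 0.0078
```

```bash
python3 - <<'E'
from ik import *
snap("s6","side",(160,60,440,270),2.8)
P,Rt=tcp_for_lip([.583,-.188,.09],18,50);go(P,Rt)
E
```

```text
t 8.68 pos [ 0.655 -0.166  0.232] q [ 1.367  0.582 -1.186  2.034 -0.048  0.171  0.794] F [ 0.088 -0.152 -1.543] T [-0.392  0.891 -0.   ] w 0.0077
y az 17.348053370211918 toolz [ 0.718  0.23  -0.657]
MOVE d [ 0.05 -0.05 -0.12] w [-0.21  0.04 -0.09] mm 3.3650188847576397
```

View pics/s6.png

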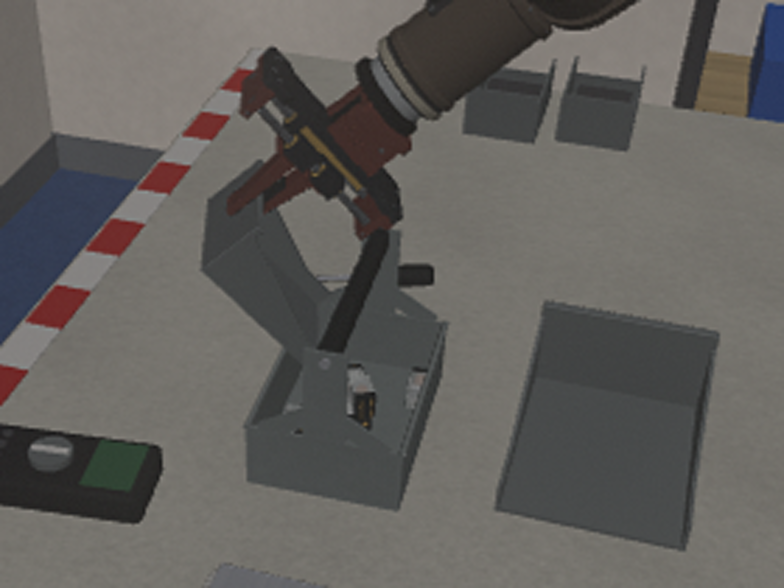

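The relays have run into the caddy, and the load has dropped to about 1.7 N, which is the empty scoop. I hold a moment and then check.

Emit:
arm_command:
  rows:
    - {"dx": 0,"dy": 0,"dz": 0,"wx": 0,"wy": 0,"wz": 0,"jaw": 1}
    - {"dx": 0,"dy": 0,"dz": 0,"wx": 0,"wy": 0,"wz": 0,"jaw": 1}
    - {"dx": 0,"dy": 0,"dz": 0,"wx": 0,"wy": 0,"wz": 0,"jaw": 1}
    - {"dx": 0,"dy": 0,"dz": 0,"wx": 0,"wy": 0,"wz": 0,"jaw": 1}

```text
time_s: 9.18
tool_pos: [0.6554, -0.1656, 0.2316]
orientation: [1.47, 2.006, 0.915]
ft_force: [0.6, 0.7, -1.9]
grip_width: 0.0078
```

```bash
python3 - <<'E'
from ik import *
snap("t7","top",(280,150,420,250),5.5);snap("w7","wrist")
im=[cv2.imread("pics/s6.png"),]
s=cv2.imread("pics/s6_raw.png")[160:250,240:330];cv2.imwrite("pics/s7.png",cv2.resize(s,None,fx=6,fy=6,interpolation=2))
P,Rt=tcp_for_lip([.59,-.188,.10],18,30);go(P,Rt)
E
```

```text
t 9.28 pos [ 0.655 -0.166  0.232] q [ 1.366  0.582 -1.186  2.034 -0.048  0.171  0.794] F [ 0.894  0.074 -1.847] T [-0.347  0.855  0.045] w 0.0074
y az 17.34757627838366 toolz [ 0.718  0.23  -0.657]
MOVE d [-0.03  0.59  2.04] w [ 3.79  0.02 -0.09] mm 53.056030025097954
```

View pics/t7.png

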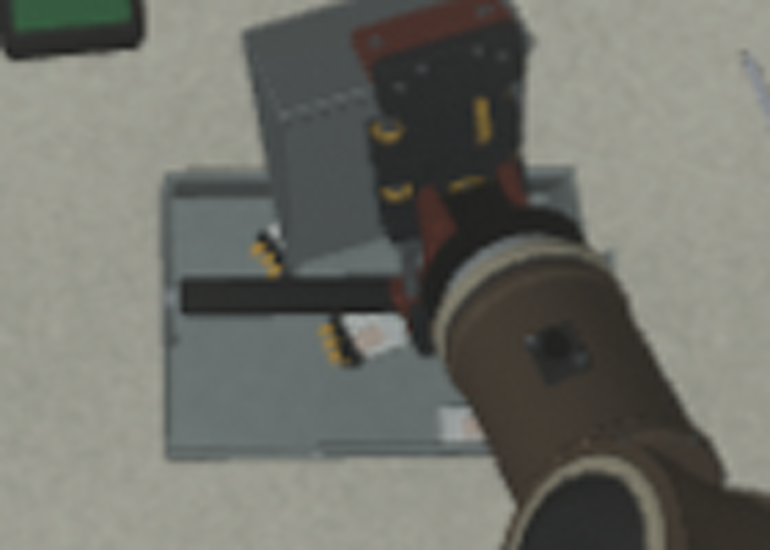

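View pics/w7.png

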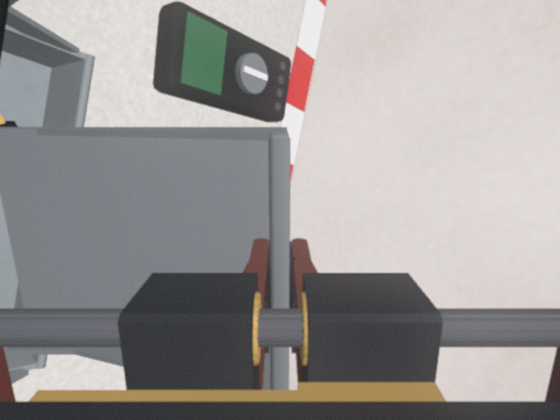

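View pics/s7.png

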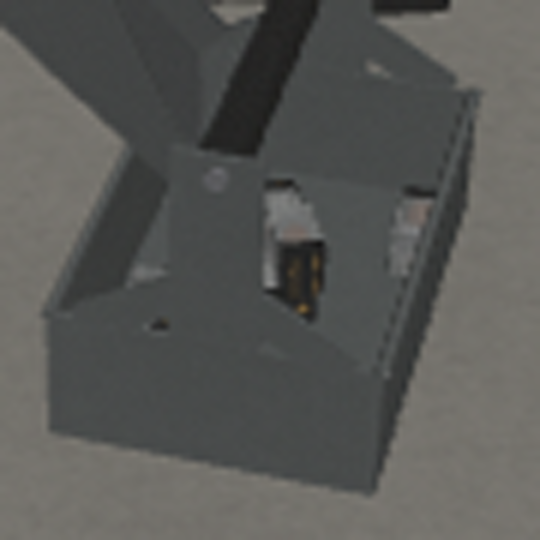

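The wrist and top views show relays in the caddy and no relay visible in the scoop. I shift away from the bar (+x), then rise still tipped over the caddy to verify all five.

```bash
python3 - <<'E'
from ik import *
for L,d in (([.61,-.188,.105],42),([.61,-.188,.21],42)):
  P,Rt=tcp_for_lip(L,18,d);go(P,Rt);print(ik(P,Rt,arm.get_state()['joint_positions'],.05))
E
```

```text
t 9.28 pos [ 0.655 -0.166  0.232] q [ 1.366  0.582 -1.186  2.034 -0.048  0.171  0.794] F [ 0.894  0.074 -1.847] T [-0.347  0.855  0.045] w 0.0074
y az 17.34757627838366 toolz [ 0.718  0.23  -0.657]
MOVE d [-0.28  1.24  1.14] w [ 1.39  0.03 -0.09] mm 42.7325259234606
(array([ 1.115,  0.512, -0.98 ,  1.883,  0.005,  0.334,  0.646]), np.float64(0.04346637632235974), np.float64(0.01649920042843949))
t 9.28 pos [ 0.655 -0.166  0.232] q [ 1.366  0.582 -1.186  2.034 -0.048  0.171  0.794] F [ 0.894  0.074 -1.847] T [-0.347  0.855  0.045] w 0.0074
y az 17.34757627838366 toolz [ 0.718  0.23  -0.657]
MOVE d [-0.26  4.41 -1.62] w [ 1.39  0.03 -0.09] mm 117.54946613593079
(array([ 1.218,  0.416, -1.102,  1.756, -0.026,  0.548,  0.608]), np.float64(0.046861080125370935), np.float64(0.018724384958079966))
```

Emit:
arm_command:
  rows:
    - {"dx": -0.1,"dy": 0.4,"dz": 0.4,"wx": 0.4,"wy": 0,"wz": 0,"jaw": 1}
    - {"dx": -0.2,"dy": 0.9,"dz": 0.8,"wx": 0.9,"wy": 0,"wz": 0,"jaw": 1}
    - {"dx": -0.3,"dy": 1.3,"dz": 1.1,"wx": 1.4,"wy": 0,"wz": 0,"jaw": 1}
    - {"dx": -0.3,"dy": 2.8,"dz": -0.1,"wx": 1.4,"wy": 0,"wz": 0,"jaw": 1}
    - {"dx": -0.3,"dy": 4.4,"dz": -1.6,"wx": 1.4,"wy": 0,"wz": 0,"jaw": 1}

```text
time_s: 9.9
tool_pos: [0.6978, -0.1592, 0.3413]
orientation: [1.535, 2.096, 0.806]
ft_force: [0.1, 0.3, -2.4]
grip_width: 0.0075
```

```bash
python3 - <<'E'
from ik import *
snap("t8","top",(280,150,420,250),5.5);snap("w8","wrist");snap("s8","side",(160,60,440,270),2.8)
P,Rt=tcp_for_lip([.61,-.1,.24],5,12);go(P,Rt)
E
```

```text
t 10.05 pos [ 0.699 -0.16   0.344] q [ 1.178  0.387 -1.038  1.753 -0.1    0.548  0.66 ] F [ 0.319  0.044 -2.87 ] T [-0.296  0.803  0.025] w 0.0078
y az 17.61692570990028 toolz [ 0.64   0.202 -0.742]
MOVE d [2.11 1.24 3.09] w [ 6.   -1.15  2.27] mm 98.6304721609601
```

View pics/t8.png

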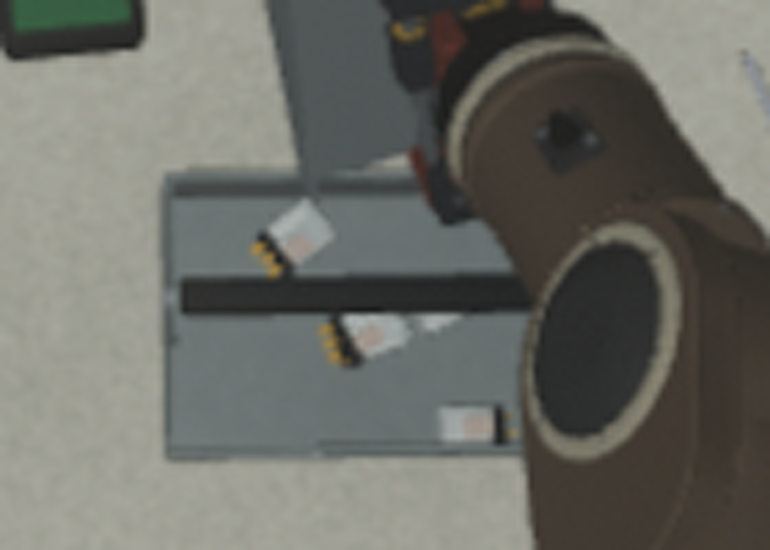

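View pics/w8.png

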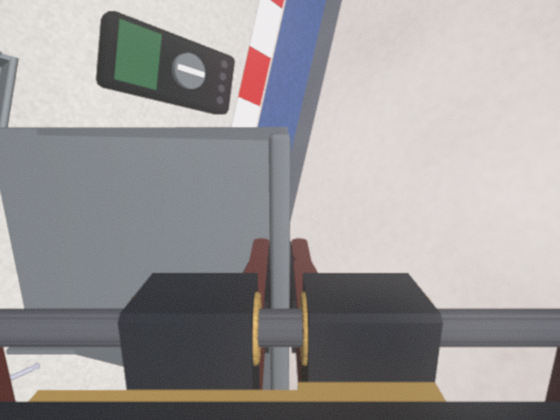

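View pics/s8.png

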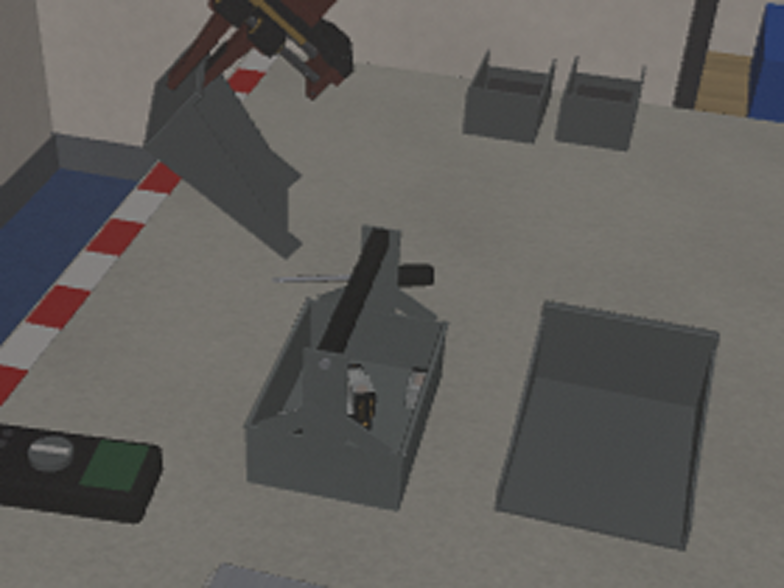

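Four relays are visible in the caddy in the top crop, at (295,235), (370,335), (435,322) and (470,424). The scoop looks empty. The arm hides the rest, so I move away towards the scale and look again.

```bash
python3 - <<'E'
from ik import *
go([.62,.05,.32],tilt(2,5))
E
```

```text
t 10.05 pos [ 0.699 -0.16   0.344] q [ 1.178  0.387 -1.038  1.753 -0.1    0.548  0.66 ] F [ 0.319  0.044 -2.87 ] T [-0.296  0.803  0.025] w 0.0078
y az 17.61692570990028 toolz [ 0.64   0.202 -0.742]
MOVE d [ 8.98 -1.    0.39] w [ 7.38 -1.26  2.91] mm 226.02999416082713
```

Emit:
arm_command:
  rows:
    - {"dx": 1.5,"dy": -0.2,"dz": 0,"wx": 1.5,"wy": -0.2,"wz": 0.6,"jaw": 1}
    - {"dx": 3.4,"dy": -0.4,"dz": 0.1,"wx": 3,"wy": -0.5,"wz": 1.2,"jaw": 1}
    - {"dx": 5.4,"dy": -0.6,"dz": 0.2,"wx": 4.6,"wy": -0.8,"wz": 1.8,"jaw": 1}
    - {"dx": 7.4,"dy": -0.8,"dz": 0.3,"wx": 6.2,"wy": -1,"wz": 2.4,"jaw": 1}
    - {"dx": 9,"dy": -1,"dz": 0.4,"wx": 7.4,"wy": -1.2,"wz": 2.9,"jaw": 1}

```text
time_s: 10.68
tool_pos: [0.619, 0.053, 0.3185]
orientation: [2.141, 2.224, 0.093]
ft_force: [1.0, 0.8, -2.7]
grip_width: 0.008
```

```bash
python3 - <<'E'
from ik import *
snap("t9","top",(190,140,420,300),3.4);snap("s9","side",(160,60,440,270),2.8)
go([.56,.2,.24],tilt(0,0))
E
```

```text
t 10.78 pos [0.619 0.058 0.317] q [ 0.355  0.381 -0.725  1.508  0.276  1.272 -0.349] F [ 1.607  0.685 -3.392] T [ 0.035 -0.094  0.026] w 0.0075
y az 2.6295247553446006 toolz [ 0.079  0.011 -0.997]
MOVE d [ 5.76 -2.32  2.97] w [ 0.91 -0.11  0.53] mm 172.11725424291558
```

View pics/t9.png

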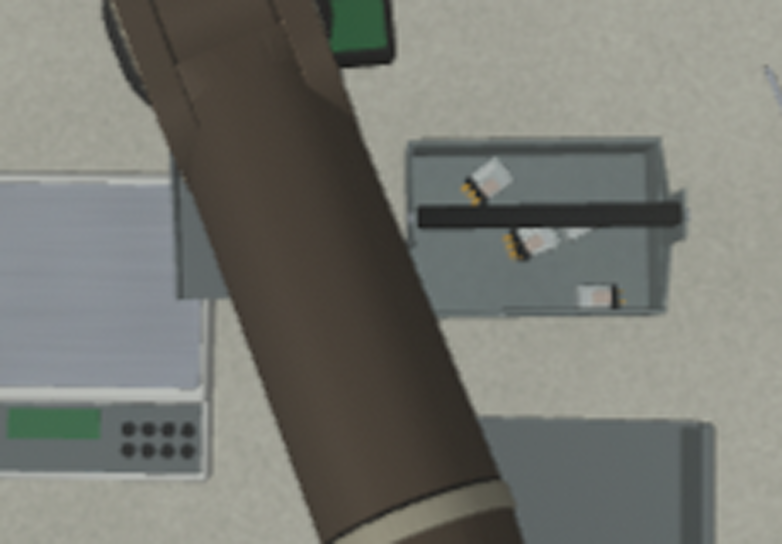

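View pics/s9.png

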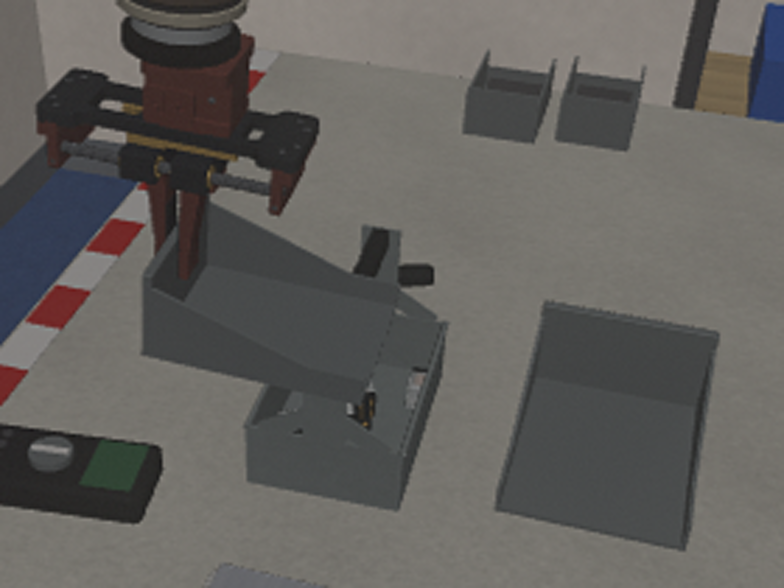

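```bash
python3 - <<'E'
import cv2
s=cv2.imread("pics/s8_raw.png")[160:250,240:330];t=cv2.imread("pics/t9_raw.png")[175:240,305:400]
cv2.imwrite("pics/s10.png",cv2.resize(s,None,fx=6.5,fy=6.5,interpolation=2));cv2.imwrite("pics/t10.png",cv2.resize(t,None,fx=8,fy=8,interpolation=2))
E
```

```text
(no output)
```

View pics/s10.png

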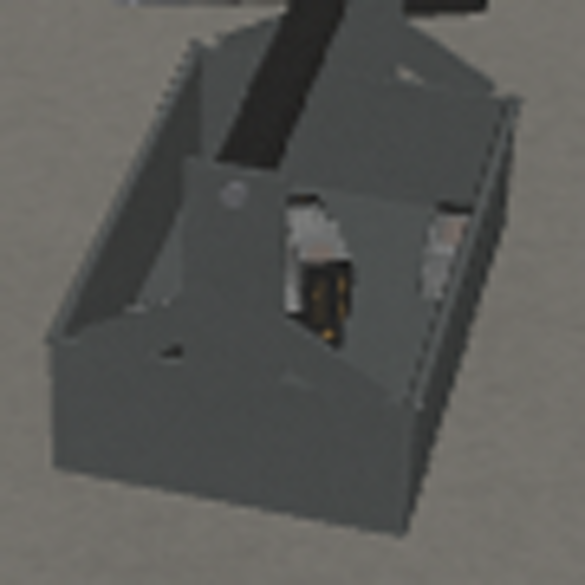

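View pics/t10.png

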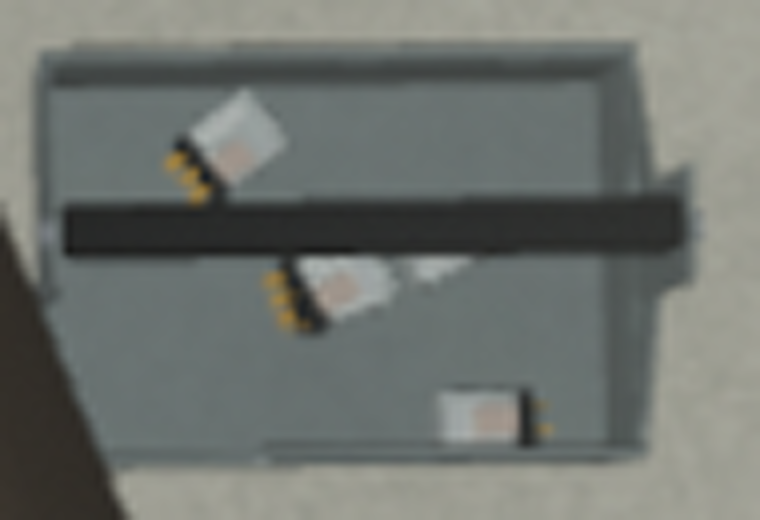

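Only four are seen for certain, so the fifth may be hidden by the bar. I look under the bar with the wrist camera from the near side before going on.

```bash
python3 - <<'E'
from ik import *
go([.45,-.25,.34],tilt(0,0))
P=np.array([.45,-.25,.34]);print(ik(P,tilt(0,0),arm.get_state()['joint_positions'],.05))
E
```

```text
t 10.78 pos [0.619 0.058 0.317] q [ 0.355  0.381 -0.725  1.508  0.276  1.272 -0.349] F [ 1.607  0.685 -3.392] T [ 0.035 -0.094  0.026] w 0.0075
y az 2.6295247553446006 toolz [ 0.079  0.011 -0.997]
MOVE d [-11.98  -7.21  -1.57] w [ 0.91 -0.11  0.53] mm 351.7431168570721
(array([ 0.855,  0.179, -0.514,  1.657,  0.091,  1.329,  0.326]), np.float64(0.07021158134700851), np.float64(0.0225920022688882))
```

Emit:
arm_command:
  rows:
    - {"dx": -1.8,"dy": -1.1,"dz": -0.5,"wx": 0.2,"wy": 0,"wz": 0.1,"jaw": 1}
    - {"dx": -4,"dy": -2.4,"dz": -1,"wx": 0.4,"wy": 0,"wz": 0.2,"jaw": 1}
    - {"dx": -6.1,"dy": -3.7,"dz": -1.3,"wx": 0.6,"wy": 0,"wz": 0.3,"jaw": 1}
    - {"dx": -8.2,"dy": -5,"dz": -1.6,"wx": 0.8,"wy": 0,"wz": 0.4,"jaw": 1}
    - {"dx": -10.2,"dy": -6.2,"dz": -1.6,"wx": 0.9,"wy": -0.1,"wz": 0.5,"jaw": 1}

```text
time_s: 11.4
tool_pos: [0.4714, -0.2071, 0.3421]
orientation: [-2.22, -2.223, -0.001]
ft_force: [0.4, -0.1, -2.0]
grip_width: 0.0075
```

```bash
python3 - <<'E'
from ik import *
snap("w11","wrist")
go([.45,-.25,.34],tilt(0,0))
E
```

```text
t 11.45 pos [ 0.467 -0.215  0.341] q [ 0.867  0.194 -0.623  1.649  0.121  1.339  0.216] F [-3.067 -6.827 -3.796] T [-0.614  0.159  0.017] w 0.0077
y az -0.4711421429465223 toolz [-0.004 -0.004 -1.   ]
MOVE d [-1.39 -0.67  0.05] w [-0.05  0.04 -0.09] mm 38.51968994423402
```

View pics/w11.png

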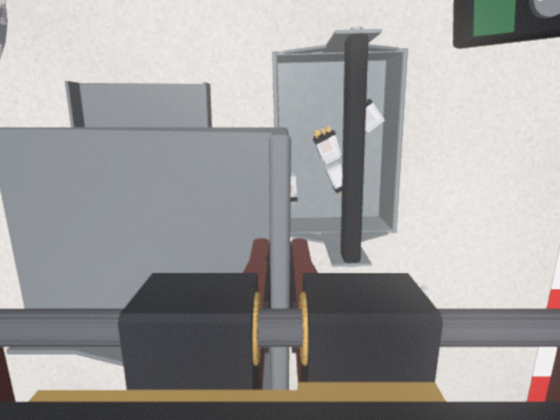

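```bash
python3 - <<'E'
import cv2
t=cv2.imread("pics/w11_raw.png")[40:240,265:420]
cv2.imwrite("pics/w11c.png",cv2.resize(t,None,fx=3,fy=3,interpolation=2))
E
```

```text
(no output)
```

View pics/w11c.png

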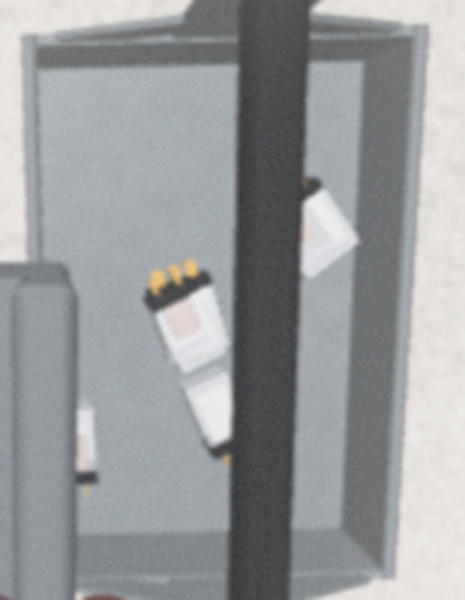

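```bash
python3 - <<'E'
from ik import *
K,Rm,t=cal("wrist");print("wrist cam",-Rm.T@t); K,Rm,t=cal("side");print("side cam",-Rm.T@t)
for u,n in (((265+306/3,40+200/3),'barR'),((265+232/3,40+430/3),'barL')):
    pass
for f,c in ((.531,'-'),(.549,'+')):
  for n in("top","wrist"):
    K,Rm,t=cal(n);o=-Rm.T@t
    for zb in(.148,.172):
      d=np.array([f,-.177,zb])-o; print(n,c,zb,(o+d*(.004-o[2])/d[2])[0],(o+d*(.03-o[2])/d[2])[0])
for p in ((330,205),(247,100),(385,200),(470,255),(320,330),(525,440),(440,440)):
    print(p,ray("top",(p[0]/8+305-.4,p[1]/8+175-.4),.02))
E
```

```text
wrist cam [ 0.467 -0.146  0.502]
side cam [0.311 0.76  0.804]
top - 0.148 0.5446822165597468 0.5422118163475703
top - 0.172 0.5472428153193438 0.5447290462818264
wrist - 0.148 0.5568950964884629 0.5522195929558238
wrist - 0.172 0.5634049723262475 0.5583899170852807
top + 0.148 0.5645454876347429 0.5617386634784699
top + 0.172 0.5674547937534578 0.5645986947201846
wrist + 0.148 0.582207395703003 0.5762116159232941
wrist + 0.172 0.5905555408052637 0.5841243261568301
(330, 205) [ 0.564 -0.178  0.02 ]
(247, 100) [ 0.603 -0.146  0.02 ]
(385, 200) [ 0.566 -0.199  0.02 ]
(470, 255) [ 0.545 -0.231  0.02 ]
(320, 330) [ 0.516 -0.175  0.02 ]
(525, 440) [ 0.475 -0.252  0.02 ]
(440, 440) [ 0.475 -0.22   0.02 ]
```

```bash
python3 - <<'E'
from ik import *
for p in ((358,240),(308,275),(175,270),(145,300),(215,370),(225,345),(185,380),(210,455),(230,450),(232,380)):
    print("w",p,ray("wrist",(p[0]/3+265-.33,p[1]/3+40-.33),.02))
for p in ((285,140),(245,90),(165,160),(270,280),(300,330),(400,290),(380,258),(412,260),(420,283),(470,262)):
    print("t",p,ray("top",(p[0]/8+305-.4,p[1]/8+175-.4),.02))
E
```

```text
w (358, 240) [ 0.602 -0.157  0.02 ]
w (308, 275) [ 0.581 -0.172  0.02 ]
w (175, 270) [ 0.522 -0.169  0.02 ]
w (145, 300) [ 0.509 -0.182  0.02 ]
w (215, 370) [ 0.541 -0.214  0.02 ]
w (225, 345) [ 0.545 -0.202  0.02 ]
w (185, 380) [ 0.528 -0.218  0.02 ]
w (210, 455) [ 0.54  -0.253  0.02 ]
w (230, 450) [ 0.549 -0.251  0.02 ]
w (232, 380) [ 0.549 -0.218  0.02 ]
t (285, 140) [ 0.588 -0.161  0.02 ]
t (245, 90) [ 0.607 -0.146  0.02 ]
t (165, 160) [ 0.58  -0.115  0.02 ]
t (270, 280) [ 0.535 -0.156  0.02 ]
t (300, 330) [ 0.516 -0.167  0.02 ]
t (400, 290) [ 0.532 -0.205  0.02 ]
t (380, 258) [ 0.544 -0.197  0.02 ]
t (412, 260) [ 0.543 -0.209  0.02 ]
t (420, 283) [ 0.534 -0.212  0.02 ]
t (470, 262) [ 0.543 -0.231  0.02 ]
```

```bash
python3 - <<'E'
from ik import *
def s10(P): 
    return ((proj("side",P)-[240,160]+.4)*6.5).round(0)
for nm,(px,py) in dict(Bbase1=(.535,-.156),Bbase2=(.516,-.167),Bend1=(.532,-.205),Bend2=(.544,-.197),C=(.543,-.22),D=(.48,-.22)).items():
    for z in(.004,.025,.046): print(nm,z,s10([px,py,z]))
E
```

```text
Bbase1 0.004 [[293. 365.]]
Bbase1 0.025 [[295. 327.]]
Bbase1 0.046 [[297. 289.]]
Bbase2 0.004 [[342. 358.]]
Bbase2 0.025 [[344. 321.]]
Bbase2 0.046 [[346. 282.]]
Bend1 0.004 [[329. 298.]]
Bend1 0.025 [[331. 261.]]
Bend1 0.046 [[333. 224.]]
Bend2 0.004 [[298. 304.]]
Bend2 0.025 [[300. 267.]]
Bend2 0.046 [[302. 229.]]
C 0.004 [[314. 274.]]
C 0.025 [[316. 237.]]
C 0.046 [[318. 199.]]
D 0.004 [[450. 301.]]
D 0.025 [[453. 264.]]
D 0.046 [[457. 226.]]
```

The side view settles it. The base seen at crop (325,258-345) spans about 45 mm in height, which is two relays stacked, so the fifth lies under the relay beside the bar. The bench around the caddy is clear, and the scoop is empty in both views. I'll confirm later with an unobstructed wrist view and the weight. Now I return the scoop.

```bash
python3 - <<'E'
from ik import *
go([.53,.02,.32],Rdown(-2));
E
```

```text
t 11.45 pos [ 0.467 -0.215  0.341] q [ 0.867  0.194 -0.623  1.649  0.121  1.339  0.216] F [-3.067 -6.827 -3.796] T [-0.614  0.159  0.017] w 0.0077
y az -0.4711421429465223 toolz [-0.004 -0.004 -1.   ]
MOVE d [9.44 2.45 0.8 ] w [-0.05  0.04  0.31] mm 244.6364435273614
```

Emit:
arm_command:
  rows:
    - {"dx": 1.5,"dy": 0.3,"dz": 0,"wx": 0,"wy": 0,"wz": 0,"jaw": 1}
    - {"dx": 3.6,"dy": 0.9,"dz": 0.1,"wx": 0,"wy": 0,"wz": 0.1,"jaw": 1}
    - {"dx": 5.8,"dy": 1.5,"dz": 0.3,"wx": 0,"wy": 0,"wz": 0.2,"jaw": 1}
    - {"dx": 8,"dy": 2,"dz": 0.6,"wx": 0,"wy": 0,"wz": 0.3,"jaw": 1}
    - {"dx": 9.4,"dy": 2.4,"dz": 0.8,"wx": 0,"wy": 0,"wz": 0.3,"jaw": 1}

```text
time_s: 12.08
tool_pos: [0.5286, 0.0214, 0.3183]
orientation: [-2.256, -2.184, 0.009]
ft_force: [0.3, -0.3, -2.6]
grip_width: 0.0077
```

```bash
python3 - <<'E'
from ik import *
go([.558,.2016,.20],Rdown(-3.4));
E
```

```text
t 12.07 pos [0.529 0.021 0.318] q [ 0.49   0.264 -0.765  1.647  0.19   1.312 -0.34 ] F [ 0.322 -0.318 -2.596] T [-0.096 -0.144  0.018] w 0.0077
y az -1.8455835827949676 toolz [-0.005 -0.003 -1.   ]
MOVE d [7.26 0.97 4.71] w [-0.06  0.04  0.31] mm 217.54966432862574
```

Emit:
arm_command:
  rows:
    - {"dx": 1.2,"dy": 0.2,"dz": 0.3,"wx": 0,"wy": 0,"wz": 0,"jaw": 1}
    - {"dx": 3,"dy": 0.4,"dz": 1,"wx": 0,"wy": 0,"wz": 0.1,"jaw": 1}
    - {"dx": 4.9,"dy": 0.7,"dz": 2.3,"wx": 0,"wy": 0,"wz": 0.2,"jaw": 1}
    - {"dx": 6.5,"dy": 0.9,"dz": 3.8,"wx": 0,"wy": 0,"wz": 0.3,"jaw": 1}
    - {"dx": 7.3,"dy": 1,"dz": 4.7,"wx": -0.1,"wy": 0,"wz": 0.3,"jaw": 1}

```text
time_s: 12.7
tool_pos: [0.5576, 0.2045, 0.1965]
orientation: [2.281, 2.157, -0.003]
ft_force: [0.9, 0.0, -2.3]
grip_width: 0.0078
```

```bash
python3 - <<'E'
from ik import *
snap("s12","side",(160,190,370,360),3.6);snap("t12","top",(170,160,300,290),4.5)
go([.558,.2016,.113],Rdown(-3.4));
E
```

```text
t 12.8 pos [0.557 0.204 0.196] q [ 0.11   0.49  -0.755  1.669  0.366  1.133 -0.8  ] F [ 0.054  0.073 -2.963] T [-0.083 -0.103  0.033] w 0.0077
y az -3.0960581313636726 toolz [-0.002 -0.003 -1.   ]
MOVE d [-0.1   0.07  3.32] w [-0.02  0.04  0.06] mm 83.0565483203569
```

View pics/s12.png

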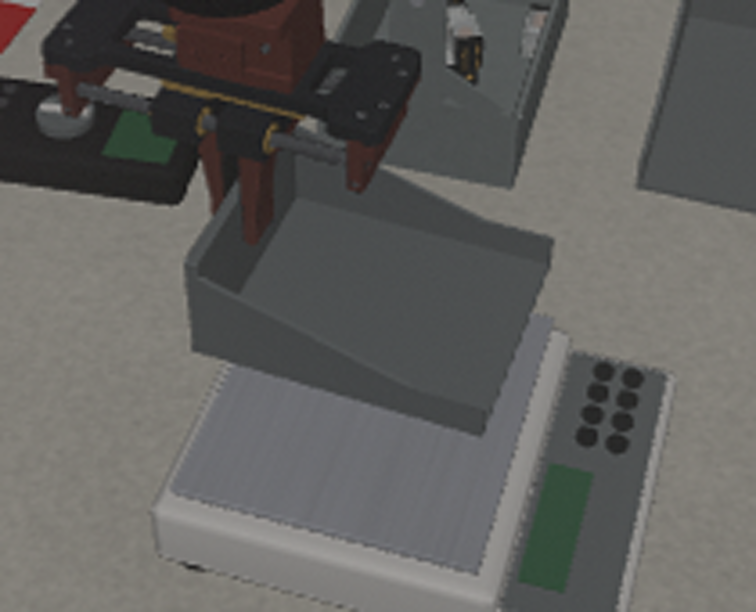

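View pics/t12.png

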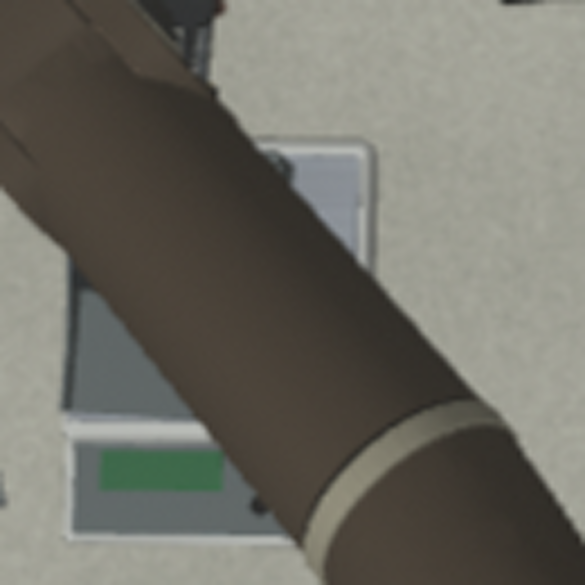

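The scoop is empty and level above the plate. I lower it.

Emit:
arm_command:
  rows:
    - {"dx": 0,"dy": 0,"dz": 0.7,"wx": 0,"wy": 0,"wz": 0,"jaw": 1}
    - {"dx": -0.1,"dy": 0.1,"dz": 1.7,"wx": 0,"wy": 0,"wz": 0,"jaw": 1}
    - {"dx": -0.1,"dy": 0.1,"dz": 2.6,"wx": 0,"wy": 0,"wz": 0,"jaw": 1}
    - {"dx": -0.1,"dy": 0.1,"dz": 3,"wx": 0,"wy": 0,"wz": 0,"jaw": 1}
    - {"dx": -0.1,"dy": 0.1,"dz": 3.2,"wx": 0,"wy": 0,"wz": 0,"jaw": 1}

```text
time_s: 13.42
tool_pos: [0.5589, 0.2007, 0.1157]
orientation: [2.281, 2.159, -0.006]
ft_force: [0.1, -0.3, -2.0]
grip_width: 0.0079
```

```bash
python3 - <<'E'
from ik import *
go([.558,.2016,.1115],Rdown(-3.4));
E
```

```text
t 13.43 pos [0.559 0.201 0.116] q [ 0.082  0.576 -0.711  1.746  0.441  0.989 -0.854] F [ 0.06  -0.263 -2.009] T [-0.044 -0.142 -0.033] w 0.0079
y az -3.158621229118107 toolz [-0.002 -0.003 -1.   ]
MOVE d [ 0.03 -0.04  0.17] w [-0.02  0.04  0.05] mm 4.349201254388561
```

Emit:
arm_command:
  rows:
    - {"dx": 0,"dy": 0,"dz": 0.05,"wx": 0,"wy": 0,"wz": 0,"jaw": 1}
    - {"dx": 0,"dy": 0,"dz": 0.1,"wx": 0,"wy": 0,"wz": 0,"jaw": 1}
    - {"dx": 0,"dy": 0,"dz": 0.15,"wx": 0,"wy": 0,"wz": 0,"jaw": 1}
    - {"dx": 0,"dy": 0,"dz": 0.18,"wx": 0,"wy": 0,"wz": 0,"jaw": 1}
    - {"dx": 0,"dy": 0,"dz": 0.18,"wx": 0,"wy": 0,"wz": 0,"jaw": 1}

```text
time_s: 14.05
tool_pos: [0.5589, 0.2008, 0.1112]
orientation: [2.281, 2.159, -0.006]
ft_force: [-1.0, 0.4, -2.1]
grip_width: 0.0083
```

```bash
python3 - <<'E'
from ik import *
go([.558,.2016,.1115],Rdown(-3.4));
E
```

```text
t 14.05 pos [0.559 0.201 0.111] q [ 0.08   0.581 -0.708  1.75   0.446  0.981 -0.858] F [-0.982  0.398 -2.12 ] T [-0.105 -0.143  0.012] w 0.0083
y az -3.1501755746966476 toolz [-0.002 -0.003 -1.   ]
MOVE d [ 0.03 -0.04 -0.01] w [-0.02  0.04  0.05] mm 1.1905630131758487
```

Emit:
arm_command:
  rows:
    - {"dx": 0,"dy": 0,"dz": 0.03,"wx": 0,"wy": 0,"wz": 0,"jaw": 1}
    - {"dx": 0,"dy": 0,"dz": 0.06,"wx": 0,"wy": 0,"wz": 0,"jaw": 1}
    - {"dx": 0,"dy": 0,"dz": 0.06,"wx": 0,"wy": 0,"wz": 0,"jaw": 1}

```text
time_s: 14.42
tool_pos: [0.559, 0.2008, 0.1111]
orientation: [2.281, 2.158, -0.006]
ft_force: [-3.2, -2.1, 9.0]
grip_width: 0.0079
```

```bash
python3 - <<'E'
from ik import *
snap("s13","side",(160,190,370,360),3.6)
go([.558,.2016,.1115],Rdown(-3.4));
E
```

```text
t 14.47 pos [0.559 0.201 0.111] q [ 0.079  0.581 -0.708  1.75   0.447  0.981 -0.859] F [-3.095 -3.384 11.167] T [-0.406  0.883  0.107] w 0.0077
y az -3.1592870076571966 toolz [-0.001 -0.004 -1.   ]
MOVE d [ 0.03 -0.04 -0.02] w [-0.01  0.04  0.05] mm 1.3546077270713024
```

View pics/s13.png

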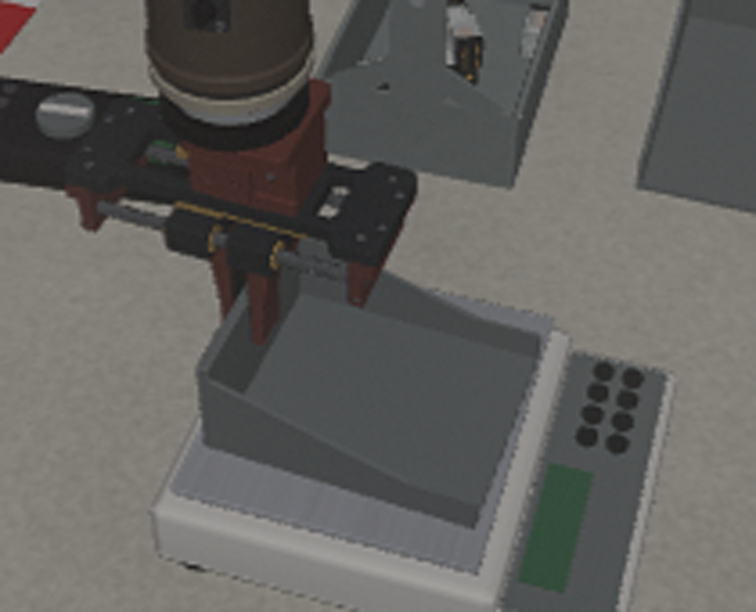

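The scoop is seated on the plate, with the force at +11 N. I relax by a millimetre and open.

Emit:
arm_command:
  rows:
    - {"dx": 0,"dy": 0,"dz": -0.03,"wx": 0,"wy": 0,"wz": 0,"jaw": 1}
    - {"dx": 0,"dy": 0,"dz": -0.03,"wx": 0,"wy": 0,"wz": 0,"jaw": -1}
    - {"dx": 0,"dy": 0,"dz": -0.03,"wx": 0,"wy": 0,"wz": 0,"jaw": -1}
    - {"dx": 0,"dy": 0,"dz": -0.03,"wx": 0,"wy": 0,"wz": 0,"jaw": -1}
    - {"dx": 0,"dy": 0,"dz": -0.03,"wx": 0,"wy": 0,"wz": 0,"jaw": -1}

```text
time_s: 15.1
tool_pos: [0.559, 0.2008, 0.1117]
orientation: [2.281, 2.158, -0.006]
ft_force: [0.0, -0.3, 0.7]
grip_width: 0.044
```

Emit:
arm_command:
  rows:
    - {"dx": 0,"dy": 0,"dz": 0,"wx": 0,"wy": 0,"wz": 0,"jaw": -1}
    - {"dx": 0,"dy": 0,"dz": 0,"wx": 0,"wy": 0,"wz": 0,"jaw": -1}
    - {"dx": 0,"dy": 0,"dz": 0,"wx": 0,"wy": 0,"wz": 0,"jaw": -1}
    - {"dx": 0,"dy": 0,"dz": 0,"wx": 0,"wy": 0,"wz": 0,"jaw": -1}

```text
time_s: 15.6
tool_pos: [0.559, 0.2008, 0.1117]
orientation: [2.281, 2.158, -0.006]
ft_force: [0.4, -0.5, -0.2]
grip_width: 0.0846
```

Emit:
arm_command:
  rows:
    - {"dx": 0,"dy": 0,"dz": -1,"wx": 0,"wy": 0,"wz": 0,"jaw": -1}
    - {"dx": 0,"dy": 0,"dz": -2.5,"wx": 0,"wy": 0,"wz": 0,"jaw": -1}
    - {"dx": 0,"dy": 0,"dz": -4.5,"wx": 0,"wy": 0,"wz": 0,"jaw": -1}
    - {"dx": 0,"dy": 0,"dz": -6.5,"wx": 0,"wy": 0,"wz": 0,"jaw": -1}
    - {"dx": 0,"dy": 0,"dz": -8.3,"wx": 0,"wy": 0,"wz": 0,"jaw": -1}

```text
time_s: 16.23
tool_pos: [0.5592, 0.2016, 0.3213]
orientation: [2.28, 2.158, -0.004]
ft_force: [0.7, -0.2, -0.5]
grip_width: 0.0876
```

```bash
python3 - <<'E'
from ik import *
snap("s14","side",(160,190,370,360),3.6)
go([.54,-.21,.33],Rdown(1.5));
E
```

```text
t 16.27 pos [0.561 0.203 0.327] q [ 0.139  0.395 -0.793  1.483  0.287  1.377 -0.725] F [0.768 1.657 4.153] T [ 0.07  -0.156 -0.051] w 0.0879
y az -3.158607938281504 toolz [ 0.006 -0.001 -1.   ]
MOVE d [-16.54   0.08  -0.1 ] w [ 0.07  0.01 -0.93] mm 413.56229596246203
```

View pics/s14.png

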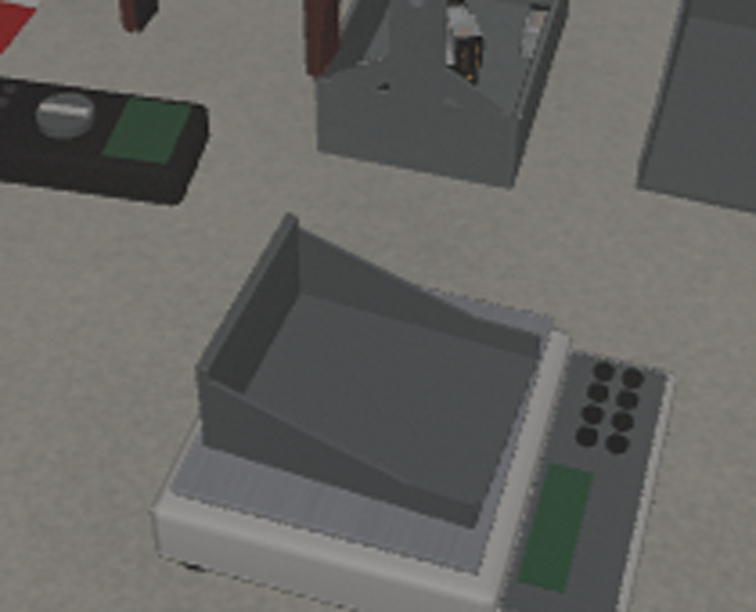

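The scoop stands upright and empty on the plate, released. Next I go to the caddy and look in with the wrist camera on the way.

Emit:
arm_command:
  rows:
    - {"dx": -2,"dy": -0.5,"dz": 0,"wx": 0,"wy": 0,"wz": 0,"jaw": -1}
    - {"dx": -4.4,"dy": -1,"dz": 0,"wx": 0,"wy": 0,"wz": -0.2,"jaw": -1}
    - {"dx": -6.8,"dy": -1.5,"dz": 0,"wx": 0,"wy": 0,"wz": -0.4,"jaw": -1}
    - {"dx": -9.2,"dy": -2,"dz": 0,"wx": 0,"wy": 0,"wz": -0.6,"jaw": -1}
    - {"dx": -11.5,"dy": -2.5,"dz": 0,"wx": 0,"wy": 0,"wz": -0.9,"jaw": -1}

```text
time_s: 16.9
tool_pos: [0.4817, -0.0826, 0.3271]
orientation: [2.191, 2.243, 0.006]
ft_force: [1.2, 0.3, -0.9]
grip_width: 0.0879
```

Emit:
arm_command:
  rows:
    - {"dx": -2,"dy": -0.3,"dz": 0,"wx": 0,"wy": 0,"wz": 0,"jaw": -1}
    - {"dx": -4,"dy": -0.6,"dz": 0,"wx": 0,"wy": 0,"wz": 0,"jaw": -1}
    - {"dx": -5.5,"dy": -0.9,"dz": 0,"wx": 0,"wy": 0,"wz": 0,"jaw": -1}
    - {"dx": -6.4,"dy": -1,"dz": 0,"wx": 0,"wy": 0,"wz": 0,"jaw": -1}
    - {"dx": -6.4,"dy": -1,"dz": 0,"wx": 0,"wy": 0,"wz": 0,"jaw": -1}

```text
time_s: 17.52
tool_pos: [0.4603, -0.244, 0.3267]
orientation: [2.194, 2.242, 0.006]
ft_force: [0.7, 0.2, -0.2]
grip_width: 0.088
```

```bash
python3 - <<'E'
from ik import *
snap("w15","wrist",(200,0,520,240),2.5)
go([.54,-.178,.22],Rdown(1.5));
E
```

```text
t 17.57 pos [ 0.461 -0.242  0.327] q [ 0.917  0.207 -0.619  1.666  0.123  1.301  0.3  ] F [-0.761  0.433 -0.33 ] T [ 0.012 -0.098  0.045] w 0.0873
y az 1.3712069542504168 toolz [ 0.007 -0.    -1.   ]
MOVE d [2.5 3.2 4.3] w [ 0.08  0.01 -0.03] mm 147.7919076016081
```

View pics/w15.png

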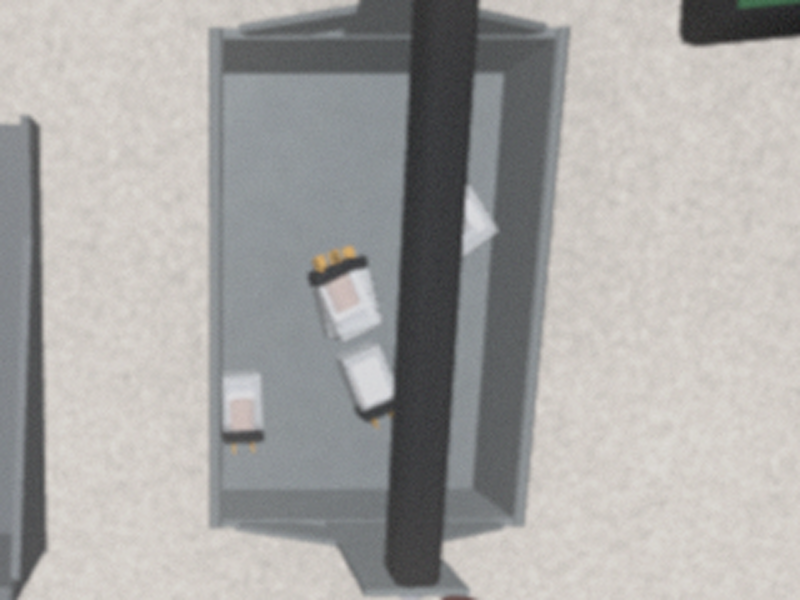

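The wrist view shows all five: the top relay at (345,295) has a second outline under it at (330,325), so it is a stack of two. The others are at (370,380), (243,405) and (480,222). I check the bar's position from this view.

```bash
python3 - <<'E'
from ik import *
for p in ((413,4),(477,4),(405,300),(458,300),(388,570),(440,570)):
    print(ray("wrist",(p[0]/2.5+200-.3,p[1]/2.5-.3),.172))
E
```

```text
[ 0.525 -0.085  0.172]
[ 0.546 -0.085  0.172]
[ 0.53  -0.177  0.172]
[ 0.548 -0.177  0.172]
[ 0.532 -0.275  0.172]
[ 0.551 -0.275  0.172]
```

Emit:
arm_command:
  rows:
    - {"dx": 0.8,"dy": 1,"dz": 0.4,"wx": 0,"wy": 0,"wz": 0,"jaw": -1}
    - {"dx": 1.6,"dy": 2,"dz": 1.2,"wx": 0,"wy": 0,"wz": 0,"jaw": -1}
    - {"dx": 2.3,"dy": 2.9,"dz": 2.4,"wx": 0,"wy": 0,"wz": 0,"jaw": -1}
    - {"dx": 2.5,"dy": 3.2,"dz": 3.6,"wx": 0.1,"wy": 0,"wz": 0,"jaw": -1}
    - {"dx": 2.5,"dy": 3.2,"dz": 4.3,"wx": 0.1,"wy": 0,"wz": 0,"jaw": -1}

```text
time_s: 18.2
tool_pos: [0.5404, -0.1746, 0.2187]
orientation: [-2.188, -2.251, 0.002]
ft_force: [0.2, 0.9, 0.2]
grip_width: 0.0876
```

```bash
python3 - <<'E'
from ik import *
go([.5395,-.18,.142],Rdown(1.6));
E
```

```text
t 18.2 pos [ 0.54  -0.175  0.219] q [ 0.713  0.392 -0.636  1.708  0.253  1.128  0.032] F [0.16  0.881 0.22 ] T [ 0.049 -0.069  0.015] w 0.0876
y az 1.6347115143117539 toolz [-0.003  0.001 -1.   ]
MOVE d [-0.22 -0.03  3.07] w [-0.03 -0.01  0.01] mm 76.87390598989204
```

Emit:
arm_command:
  rows:
    - {"dx": -0.1,"dy": 0,"dz": 0.8,"wx": 0,"wy": 0,"wz": 0,"jaw": -1}
    - {"dx": -0.2,"dy": 0,"dz": 1.7,"wx": 0,"wy": 0,"wz": 0,"jaw": -1}
    - {"dx": -0.2,"dy": 0,"dz": 2.5,"wx": 0,"wy": 0,"wz": 0,"jaw": -1}
    - {"dx": -0.2,"dy": 0,"dz": 3,"wx": 0,"wy": 0,"wz": 0,"jaw": -1}
    - {"dx": -0.2,"dy": 0,"dz": 3,"wx": 0,"wy": 0,"wz": 0,"jaw": -1}

```text
time_s: 18.82
tool_pos: [0.5399, -0.1793, 0.1434]
orientation: [-2.187, -2.251, 0.002]
ft_force: [0.5, 0.1, 0.4]
grip_width: 0.0876
```

Emit:
arm_command:
  rows:
    - {"dx": 0,"dy": 0,"dz": 0,"wx": 0,"wy": 0,"wz": 0,"jaw": 1}
    - {"dx": 0,"dy": 0,"dz": 0,"wx": 0,"wy": 0,"wz": 0,"jaw": 1}
    - {"dx": 0,"dy": 0,"dz": 0,"wx": 0,"wy": 0,"wz": 0,"jaw": 1}
    - {"dx": 0,"dy": 0,"dz": 0,"wx": 0,"wy": 0,"wz": 0,"jaw": 1}
    - {"dx": 0,"dy": 0,"dz": 0,"wx": 0,"wy": 0,"wz": 0,"jaw": 1}
  force: 40

```text
time_s: 19.45
tool_pos: [0.54, -0.1793, 0.1435]
orientation: [-2.187, -2.251, 0.002]
ft_force: [0.0, -0.6, -0.4]
grip_width: 0.0417
```

Emit:
arm_command:
  rows:
    - {"dx": 0,"dy": 0,"dz": 0,"wx": 0,"wy": 0,"wz": 0,"jaw": 1}
    - {"dx": 0,"dy": 0,"dz": 0,"wx": 0,"wy": 0,"wz": 0,"jaw": 1}
    - {"dx": 0,"dy": 0,"dz": 0,"wx": 0,"wy": 0,"wz": 0,"jaw": 1}
    - {"dx": 0,"dy": 0,"dz": 0,"wx": 0,"wy": 0,"wz": 0,"jaw": 1}
  force: 60

```text
time_s: 19.95
tool_pos: [0.5401, -0.1792, 0.1433]
orientation: [-2.187, -2.251, 0.002]
ft_force: [0.6, 1.1, -1.7]
grip_width: 0.0175
```

```bash
python3 - <<'E'
from ik import *
snap("s16","side",(160,60,440,270),2.8)
go([.5395,-.18,.242],Rdown(1.6));
E
```

```text
t 20.0 pos [ 0.54  -0.179  0.143] q [ 0.692  0.472 -0.607  1.788  0.315  0.984 -0.012] F [ 1.155 -0.368 -2.061] T [ 0.005 -0.431  0.065] w 0.0174
y az 1.664585007941849 toolz [-0.003  0.002 -1.   ]
MOVE d [-0.03 -0.04 -3.95] w [-0.04 -0.02  0.01] mm 98.6749434810965
```

View pics/s16.png

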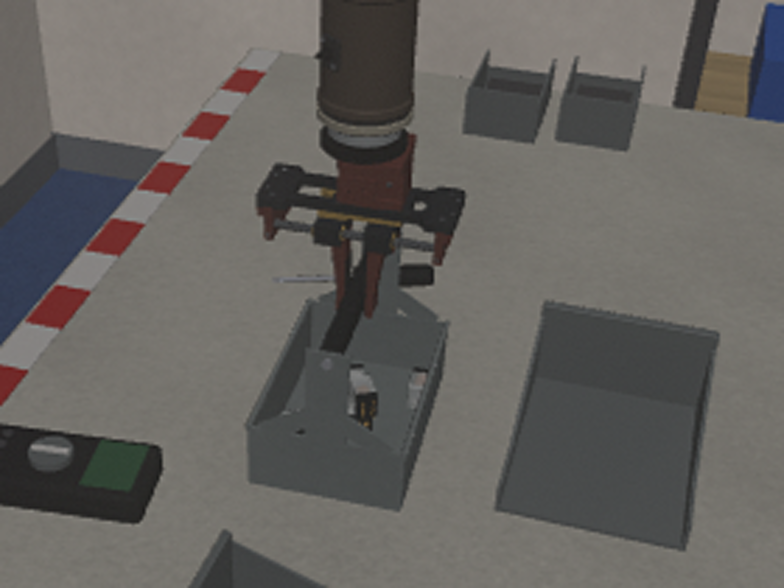

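The bar is gripped (opening 17.5 mm, bar 18). I lift slowly to about 100 mm.

Emit:
arm_command:
  rows:
    - {"dx": 0,"dy": 0,"dz": -0.1,"wx": 0,"wy": 0,"wz": 0,"jaw": 1}
    - {"dx": 0,"dy": 0,"dz": -0.3,"wx": 0,"wy": 0,"wz": 0,"jaw": 1}
    - {"dx": 0,"dy": 0,"dz": -0.6,"wx": 0,"wy": 0,"wz": 0,"jaw": 1}
    - {"dx": 0,"dy": 0,"dz": -1,"wx": 0,"wy": 0,"wz": 0,"jaw": 1}
    - {"dx": 0,"dy": 0,"dz": -1.4,"wx": 0,"wy": 0,"wz": 0,"jaw": 1}

```text
time_s: 20.62
tool_pos: [0.5403, -0.1792, 0.1793]
orientation: [-2.187, -2.251, 0.002]
ft_force: [-0.2, 0.4, -5.7]
grip_width: 0.0179
```

Emit:
arm_command:
  rows:
    - {"dx": 0,"dy": 0,"dz": -0.5,"wx": 0,"wy": 0,"wz": 0,"jaw": 1}
    - {"dx": 0,"dy": 0,"dz": -1.1,"wx": 0,"wy": 0,"wz": 0,"jaw": 1}
    - {"dx": 0,"dy": 0,"dz": -1.7,"wx": 0,"wy": 0,"wz": 0,"jaw": 1}
    - {"dx": 0,"dy": 0,"dz": -2.2,"wx": 0,"wy": 0,"wz": 0,"jaw": 1}
    - {"dx": 0,"dy": 0,"dz": -2.5,"wx": 0,"wy": 0,"wz": 0,"jaw": 1}

```text
time_s: 21.25
tool_pos: [0.5407, -0.1794, 0.2428]
orientation: [-2.187, -2.252, 0.001]
ft_force: [-0.3, 0.0, -4.8]
grip_width: 0.0178
```

```bash
python3 - <<'E'
from ik import *
snap("s17","side")
go([.5395,-.18,.246],Rdown(1.6));
E
```

```text
t 21.3 pos [ 0.541 -0.179  0.243] q [ 0.725  0.373 -0.641  1.672  0.238  1.177  0.054] F [ 0.286 -0.539 -4.268] T [-0.1   -0.259 -0.048] w 0.0176
y az 1.662114694424413 toolz [-0.001  0.001 -1.   ]
MOVE d [-0.02 -0.06 -0.1 ] w [-0.02 -0.01  0.01] mm 3.051035372177171
```

View pics/s17.png

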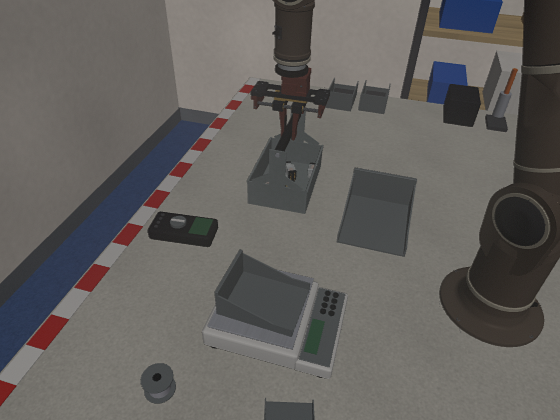

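The caddy is held at about 100 mm. I hold it still for over 3 s.

Emit:
arm_command:
  rows:
    - {"dx": 0,"dy": 0,"dz": 0,"wx": 0,"wy": 0,"wz": 0,"jaw": 1}
    - {"dx": 0,"dy": 0,"dz": 0,"wx": 0,"wy": 0,"wz": 0,"jaw": 1}
    - {"dx": 0,"dy": 0,"dz": 0,"wx": 0,"wy": 0,"wz": 0,"jaw": 1}
    - {"dx": 0,"dy": 0,"dz": 0,"wx": 0,"wy": 0,"wz": 0,"jaw": 1}
    - {"dx": 0,"dy": 0,"dz": 0,"wx": 0,"wy": 0,"wz": 0,"jaw": 1}

```text
time_s: 21.92
tool_pos: [0.541, -0.1794, 0.2433]
orientation: [-2.188, -2.252, 0.001]
ft_force: [0.5, -0.7, -6.5]
grip_width: 0.0178
```

Emit:
arm_command:
  rows:
    - {"dx": 0,"dy": 0,"dz": 0,"wx": 0,"wy": 0,"wz": 0,"jaw": 1}
    - {"dx": 0,"dy": 0,"dz": 0,"wx": 0,"wy": 0,"wz": 0,"jaw": 1}
    - {"dx": 0,"dy": 0,"dz": 0,"wx": 0,"wy": 0,"wz": 0,"jaw": 1}
    - {"dx": 0,"dy": 0,"dz": 0,"wx": 0,"wy": 0,"wz": 0,"jaw": 1}
    - {"dx": 0,"dy": 0,"dz": 0,"wx": 0,"wy": 0,"wz": 0,"jaw": 1}

```text
time_s: 22.55
tool_pos: [0.541, -0.1794, 0.2433]
orientation: [-2.188, -2.252, 0.001]
ft_force: [-0.2, -0.4, -5.6]
grip_width: 0.0178
```

Emit:
arm_command:
  rows:
    - {"dx": 0,"dy": 0,"dz": 0,"wx": 0,"wy": 0,"wz": 0,"jaw": 1}
    - {"dx": 0,"dy": 0,"dz": 0,"wx": 0,"wy": 0,"wz": 0,"jaw": 1}
    - {"dx": 0,"dy": 0,"dz": 0,"wx": 0,"wy": 0,"wz": 0,"jaw": 1}
    - {"dx": 0,"dy": 0,"dz": 0,"wx": 0,"wy": 0,"wz": 0,"jaw": 1}
    - {"dx": 0,"dy": 0,"dz": 0,"wx": 0,"wy": 0,"wz": 0,"jaw": 1}

```text
time_s: 23.18
tool_pos: [0.541, -0.1794, 0.2433]
orientation: [-2.188, -2.252, 0.001]
ft_force: [0.0, -0.6, -5.9]
grip_width: 0.0181
```

Emit:
arm_command:
  rows:
    - {"dx": 0,"dy": 0,"dz": 0,"wx": 0,"wy": 0,"wz": 0,"jaw": 1}
    - {"dx": 0,"dy": 0,"dz": 0,"wx": 0,"wy": 0,"wz": 0,"jaw": 1}
    - {"dx": 0,"dy": 0,"dz": 0,"wx": 0,"wy": 0,"wz": 0,"jaw": 1}
    - {"dx": 0,"dy": 0,"dz": 0,"wx": 0,"wy": 0,"wz": 0,"jaw": 1}
    - {"dx": 0,"dy": 0,"dz": 0,"wx": 0,"wy": 0,"wz": 0,"jaw": 1}

```text
time_s: 23.8
tool_pos: [0.5409, -0.1794, 0.2433]
orientation: [-2.188, -2.252, 0.001]
ft_force: [-0.3, 0.3, -5.9]
grip_width: 0.0177
```

```bash
python3 - <<'E'
from ik import *
F=[]
for i in range(6):
    snap("s18","side",(220,80,350,230),4.5); F.append(arm.get_state()['ft_force'])
print(np.mean(F,0),np.std(F,0))
go([.5395,-.18,.246],Rdown(1.6)); print(arm.get_state()['qvel'])
snap("t18","top",(180,90,440,290),3)
E
```

```text
[-0.344 -0.202 -5.322] [0.379 0.556 0.409]
t 24.1 pos [ 0.541 -0.179  0.243] q [ 0.725  0.373 -0.641  1.673  0.238  1.177  0.054] F [ 0.079 -0.428 -5.203] T [-0.014 -0.106  0.023] w 0.0178
y az 1.6643793884620508 toolz [-0.002  0.001 -1.   ]
MOVE d [-0.02 -0.06 -0.11] w [-0.02 -0.01  0.01] mm 3.152728343386435
[ 0.002 -0.001  0.002  0.     0.    -0.    -0.   ]
```

View pics/s18.png

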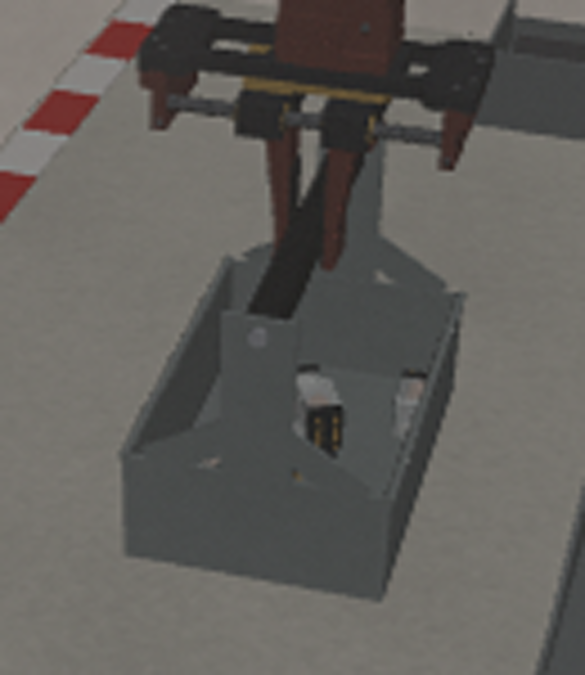

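View pics/t18.png

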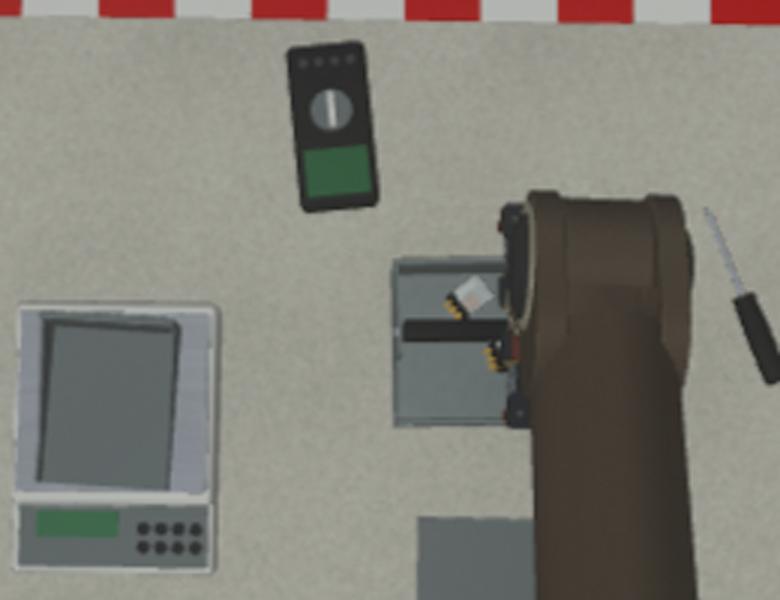

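```bash
python3 - <<'E'
from ik import *
c=[ray("top",(u/3+180-.3,v/3+90-.3),z)[:2] for u,v,z in ((42,316,.144),(178,322,.144),(38,484,.079),(169,490,.079))]
print("scoop centre",np.mean(c,0))
print(arm.finish_job())
E
```

```text
scoop centre [0.479 0.202]
the job is handed in; nothing more can be done
None
```

The job is handed in at about 24 s. All five relays went into the caddy, the empty scoop is back on the scale plate, and the arm holds the caddy level about 10 cm up. No verdict was reported.

**What I did:** I pinched the scoop's back wall, lifted it off the scale and put its lip into the caddy opening on the far side of the grip bar. I tipped it to about 49° and the relays ran out. I then set the scoop back upright on the plate and let go, gripped the caddy's bar and lifted. I held it still for over 2.5 s before handing in.

**Last checks:**
- **Scoop:** empty and upright. Its centre measures about (0.479, 0.202), against a plate centre of about (0.4855, 0.203). That is 6–7 mm off, within the 35 mm limit.
- **Caddy:** held at an opening of 17.8 mm on the 18 mm bar, level in the pictures, joint speeds close to zero. The underside height of about 100 mm comes from the tool pose.
- **Bystanders:** the multimeter and screwdriver look unmoved in the last top view. The spool was outside that crop but stood in its place in the side view taken after the lift.

**Less certain:**
- **Fifth relay:** only four relays are plainly visible. I place the fifth under another one, from the double outline in the wrist view and the two-relay-high stack in the side view.
- **Weight:** single readings after the lift were between 4.3 and 6.5 N, and a six-reading average gave 5.3 N. Five relays should give 5.6 N and four 5.3 N, so the weight is too noisy to settle the count.

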